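# Load a filter test holder and start its captive cover screw

### The job

Take the white disc filter from its rack and plug it stem-down into the nest of the filter test holder, then fold the holder's hinged cover shut over it. Start the cover's captive knob screw without cross-threading: turn the knob backward (counter-clockwise from above) until the screw drops into the thread, then one full turn forward (clockwise). Finish while holding the knob right there, started but not screwed down, with the gripper still closed on it, because the holder is purged with gas past the loose cover first; leave the other things on the bench alone.

Things in the scene. Friction and masses are not known exactly. Their poses are not given: they have to be found in the camera images.
- filter: White plastic disc (syringe) filter, loose, 10 to 14 g: disc 25 mm across, 6 mm thick, with a 7 mm stem 6 mm long above and below (18 mm tall in all). Origin at the foot of the lower stem, z up its axis; the disc lies 6 to 12 mm above it. Grasp the disc's rim. It starts with its stem in the rack's middle hole, disc on a collar 19 mm across and 4 mm tall, so the rim is free all round.
- filter_rack: White plastic filter rack, loose, 250 g, 36 (x) x 96 (y) x 14 mm with three collared holes along its y. Origin at the centre of its underside.
- nest (a point): Centre of the top rim of the holder's nest: a steel tube 21 mm across, 10 mm bore, 8 mm tall above its block. The filter's lower stem goes in the bore and the disc rests on the rim: plugged in, the filter's origin lies 6 mm below this point. It is 30 mm above the bench. x points from the screw end to the hinge (away from the robot), z up. The holder is fixed to the bench.
- cover_hinge (a point): Centre of the hinge axis of the holder's cover; the axis lies along this frame's y, and x of this frame points away from the cover's free edge when the cover is shut. It lies 48 mm in +x and 12 mm in +z of point nest.
- cover_edge (a point): Middle of the cover's free edge, on its outer (top) face, 132 mm from the hinge axis. The cover is an aluminium plate 56 mm wide, 8 mm thick, its mid plane through the hinge axis, with a hole for the filter's upper stem and the knob screw 86 mm from the hinge; the last 29 mm before the free edge are clear of the knob.
- cover (a joint): Angle of the cover, rad: 0 shut (lying level), grows as it opens; it starts open, leaning back past upright, at 1.85 to 2.1. Stiff hinge (0.3 N m of friction): it stays where it is left, and it is pushed shut from behind and above near its free edge with about 3 to 6 N.
- knob_top (a point): Centre of the top of the screw's black lobed knob, 34 mm across and 22 mm tall, on a brass thread 22 mm across (5 mm pitch, right-handed). It turns and floats up and down in the cover. Cover shut and screw_lift 0: this point lies 57.5 mm above point nest and 38 mm from it toward -x of nest, the knob's underside 19.5 mm above the cover's top. Left free it sinks by its weight (1 N).
- screw: The knob with its screw, one piece; the part to grip and hold at the end. Origin on the screw axis, 45.5 mm below point knob_top, z along the axis.
- screw_turn (a joint): Turn of the knob screw, rad: grows when turned backward (counter-clockwise seen from above the shut cover); starts at -1.5 to -0.5. A little past 0 (at the latest at 0.25) its thread end passes the start of the boss's thread and the screw can drop. Friction about 0.02 N m.
- screw_lift (a joint): Height of the knob screw, m. Cover shut, the unstarted screw rests at about 0.005*screw_turn/6.28: turned backward it rises to 0, then drops 5 mm; from there each forward turn takes it 5 mm lower, so one turn after the drop it is near -0.010. -0.0175: screwed down on the cover; +0.005: upper stop. About 1.5 mm of play. It cannot drop while a tight grip holds it up.
- mouse: Black computer mouse, bystander. Origin at the centre of its underside.
- vial_rack: Dark blue rack of small capped vials, 52x124x37 mm, bystander. Origin at the centre of its underside.
- wash_bottle: Clear bottle with a blue-green cap, 112 mm tall, bystander. Origin at the centre of its underside.
- amber_bottle: Brown glass bottle with a black cap, 107 mm tall, bystander. Origin at the centre of its underside.
- ferrule_jar: Small clear jar of ferrules, white lid, 48 mm tall, bystander. Origin at the centre of its underside.
- wrench: Small open-end wrench, 133 mm, bystander. Origin at the centre of its underside.
- tweezers: Steel tweezers, 122 mm, bystander. Origin at the centre of its underside.
- fittings_case: Clear compartment case, 109x150x33 mm, bystander. Origin at the centre of its underside.

How it is judged:
On the way, in this order (a step that is already met when the one before it is completed fails the run):
1. the filter is plugged into the nest, upright and fully down (horizontal distance between filter and nest below 0.003 m and z of filter in the frame of nest between -0.0085 and -0.004 m and angle between filter's own z axis and vertical below 0.12 rad), for 0.2 s.
2. the cover is folded shut over the filter (all of step 1 and value of joint cover below 0.04 rad), for 0.2 s.
3. the screw has been turned backward until it dropped into the thread (value of joint cover below 0.04 rad and value of joint screw_turn above -0.1 rad and value of joint screw_lift below -0.0035 m), for 0.1 s.
At the end, for the whole second after the job is handed in: Filter plugged in the nest (3 mm sideways, 2 mm of depth, 7 degrees), cover shut (under 0.04 rad), screw dropped into the thread and still at about one turn forward (screw_turn -7.6 to -4.2, screw_lift -12.5 to -6.5 mm), fingers gripping the knob with over 2 N (all of step 2 and value of joint screw_turn between -7.6 and -4.2 rad and value of joint screw_lift between -0.0125 and -0.0065 m and velocity of joint screw_turn between -0.2 and 0.2 rad/s and contact force between the fingers and screw above 2 N); the arm keeps its last pose, push and grip.
It fails at once if the screw is turned on backward long after the drop (more than 0.4 turn) (value of joint screw_turn above 2.6 rad).
It fails at once if something else on the bench is pushed about (more than 2 cm; the rack more than 4 cm) (distance of any of mouse, vial_rack, wash_bottle, amber_bottle, ferrule_jar, wrench, tweezers, fittings_case from where it was at the start of the episode above 0.02 m or distance of filter_rack from where it was at the start of the episode above 0.04 m).
It also fails if it takes over 70 s, if anything falls off the work surface, if the arm or the gripper's body presses on something with over 40 N, if the wrist force passes 120 N, or if a joint passes its speed limit or range.

### The arm

A 7-joint arm with a two-finger parallel gripper is mounted at the origin on a cart in front of the work surface, level with it; the furniture and walls round the work are solid. World frame = base frame: x ahead of the robot, y to its left, z up, the work surface at z = 0. Lengths are in m, angles in rad, forces in N, time in s.
With the tool pointing down it reaches from about 0.4 to 0.85 m from the base axis. Payload 10.4 kg.
Tool frame: the origin (TCP) lies midway between the tips of the shut fingers; the grasp point (between the pads) lies 19 mm behind it; z points along the fingers, x is the direction in which the jaws open and shut, and the axes are right-handed (so a half turn about z gives the same grasp; the last joint's range is limited). The gripper opens to 87 mm and grips with 3 to 60 N. Pads are 19 mm wide; open, the fingers measure 117 mm over their backs; the gripper's body (75 mm by 190 mm) begins 51 mm behind the grasp point.
Start: joints at [1.187, 0.332, -0.065, 1.46, 0.022, 1.35, -0.088], TCP at [0.221, -0.585, 0.187] pointing down, gripper open.
Joint ranges: [-2.6, 2.6], [-0.5, 2.12], [-1.47, 1.34], [0.16, 2.42], [-1.27, 4.41], [0.06, 2.06], [-2.6, 2.6]. Speed limits (rad/s): [2.22, 2.22, 2.79, 2.79, 3.14, 3.14, 3.14].

### API

Orientations are given as a unit quaternion [x, y, z, w].
In Python, from bench import r gives the robot as it stands. The module is installed in compiled form; this text tells all that it offers.
- The arm moves only by the tool play_rows, never from a script. Its argument "commands" is a list of rows, each a list of 7 numbers: the shift along the world's x, y, z in cm, then the turn, a rotation vector about the world's x, y, z in rad, then the finger opening in cm, from 0 to 8.7. A call has 1 to 20 rows; each row shifts and turns the commanded pose from where the row before left it; what a row does not reach is not made up. A row lasts 1/8 s, in which the tool goes at most 62.5 mm and 10.7 degrees, less where a joint would pass 70% of its speed; a pose out of reach is approached as far as the arm can. A call is refused whole if a number of a shift passes 6.25 or a number of a turn 0.188, either way. A call with a gripper value outside its range is refused whole. The fingers move at their own pace and stop on an object; "grip_force" is the grip in N (left out, the last holds). Time passes only in rows, so rows that do not move let the fingers close. It gives the time, the measured TCP pose, the force and the opening at its end, in the units of the state.
- r.read_state(): the state, without advancing time (a new reading comes with each control period).
- r.camera(name): name is "scene" or "top" or "wrist"; returns a dict with "img" (400x640x3 uint8, red, green, blue), "K" (3x3 intrinsics, pixels), "camera_from_world" (4x4, takes a point from world to camera coordinates). Camera axes: x right, y down, z forward; pixel columns grow to the right and rows downward; lengths in m; the calibration is good to about 2 mm. A picture is of the moment at which its call begins. There is no depth.
- r.close_job(): hands the job in, once; it reports no verdict.
The state is a dict: "time": time; "joint_positions": joint angles; "joint_vel": joint speeds; "joint_torque": joint torques, N m; "ee_pos": TCP position; "eef_rot": TCP orientation; "ft_force": force on the tool from outside, world axes, zero at the start; "torque": the same for the moment, N m; "width": finger opening in m.
Only numpy, scipy, OpenCV 4.12 (cv2) and the standard library are available. Lean on these libraries where they do the work, as an engineer would, in place of code of your own. Each camera call takes 0.05 s, during which the arm holds its last target. There are 200 camera calls.

## Working session

There is one attempt and no reset: what is moved stays moved. The work goes in short steps, Python scripts to look and compute and a tool call to move; the robot and the scene stay as the last step left them, time stands still between calls to the robot, and variables do not carry over. Pictures are saved under pics/ and viewed, about 8 in all and at most 12, crops included, and the job is handed in when it is done.

Besides the shell and the picture viewer there is one more tool, called after "Emit:" by a JSON object that holds its "op" and its "data", one argument or row to a line. play_rows: Moves the arm, as the interface text tells. Its arguments: {"type":"object","properties":{"commands":{"type":"array","items":{"type":"array","items":{"type":"number"}}},"grip_force":{"type":"number"}},"required":["commands"]}

```bash
mkdir -p pics && cat > h.py <<'E'
import numpy as np, cv2
from bench import r
def snap(n,f):
    c=r.camera(n); cv2.imwrite('pics/'+f+'.png',cv2.cvtColor(c['img'],cv2.COLOR_RGB2BGR)); np.savez('pics/'+f+'.npz',K=c['K'],T=c['camera_from_world'],img=c['img']); return c
def ld(f): return np.load('pics/'+f+'.npz')
def proj(f,p):
    d=ld(f); q=d['T'][:3,:3]@np.array(p)+d['T'][:3,3]; u=d['K']@q; return u[:2]/u[2]
def ray(f,uv):
    d=ld(f); R=d['T'][:3,:3]; t=d['T'][:3,3]; o=-R.T@t; v=R.T@np.linalg.inv(d['K'])@np.array([uv[0],uv[1],1.]); return o,v/np.linalg.norm(v)
def atz(f,uv,z):
    o,v=ray(f,uv); return o+v*(z-o[2])/v[2]
def tri(obs):
    A=np.zeros((3,3)); b=np.zeros(3); rs=[ray(*x) for x in obs]
    for o,v in rs: P=np.eye(3)-np.outer(v,v); A+=P; b+=P@o
    p=np.linalg.solve(A,b); return p,[np.linalg.norm((np.eye(3)-np.outer(v,v))@(p-o)) for o,v in rs]
E
python3 - <<'E'
from h import *
for n in('scene','top'):
    c=snap(n,n+'0'); T=c['camera_from_world']; print(n,-T[:3,:3].T@T[:3,3]); print(c['K'][0]); print(T[:3,:3].round(2))
s=r.read_state(); print(s)
E
```

```text
scene [-0.00509055  0.33241338  0.69007669]
[431.74528222   0.         323.4338354 ]
[[-0.65 -0.76 -0.01]
 [-0.45  0.39 -0.8 ]
 [ 0.61 -0.52 -0.6 ]]
top [ 0.35445259 -0.21132214  1.659799  ]
[498.26417559   0.         319.6092903 ]
[[-0.01 -1.   -0.02]
 [-0.99  0.02 -0.14]
 [ 0.14  0.02 -0.99]]
{'time': 0.1, 'joint_positions': array([ 1.18739643,  0.33280501, -0.06469877,  1.46085436,  0.02162855,
        1.34988092, -0.08845685]), 'joint_vel': array([-9.94209665e-05, -1.92283037e-03, -9.07379203e-05, -1.72200699e-03,
        1.24466210e-03,  1.35237466e-03, -2.55439409e-04]), 'joint_torque': array([ 5.36069365e-04, -6.24549866e+01,  2.40869861e-02, -3.90718281e+01,
       -6.14490663e-02,  3.66102043e-02,  8.71212342e-05]), 'ee_pos': array([ 0.22048842, -0.58440625,  0.18583723]), 'eef_rot': array([ 8.22522121e-01, -5.68732774e-01, -5.37335296e-04, -3.20536702e-04]), 'ft_force': array([ 0.46163793, -0.90695759,  0.86528396]), 'torque': array([-0.02301694, -0.00916418,  0.0078008 ]), 'width': 0.08694327748354871}
```

```bash
sleep 3; python3 -c "
import cv2,numpy as np
a=cv2.imread('pics/scene0.png');b=cv2.imread('pics/top0.png')
cv2.imwrite('pics/both.png',cv2.resize(np.vstack([a,b]),None,fx=.75,fy=.75)) if 0 else None"
```

```text
(no output)
```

View pics/scene0.png

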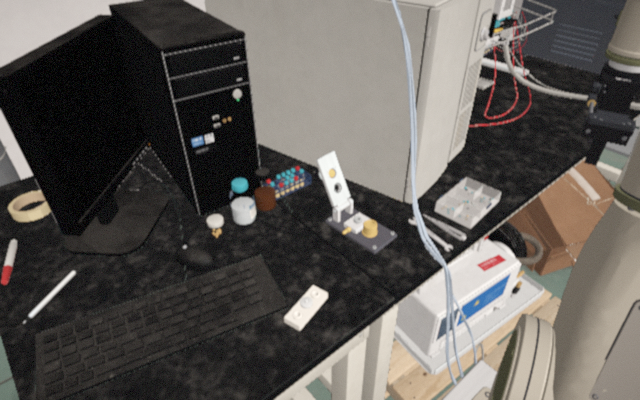

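View pics/top0.png

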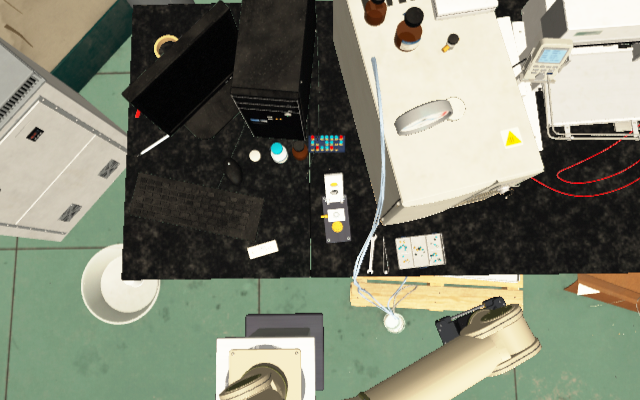

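The scene view shows the rack at about (306,307) with the filter in it, and the holder at about (360,230) with its cover open and leaning back. In the top view the rack is at (262,250) and the holder runs (335,180)–(337,240), with a large cabinet close on its right and behind it. I'll zoom in on both.

```bash
python3 - <<'E'
import cv2,numpy as np
a=cv2.imread('pics/scene0.png');b=cv2.imread('pics/top0.png')
R=lambda im,x,y,w,h:cv2.resize(im[y:y+h,x:x+w],(400,300),interpolation=cv2.INTER_CUBIC)
o=np.vstack([np.hstack([R(a,300,145,120,90) if 0 else R(a,300,150,120,90)[:,:],R(a,275,275,80,60)]),np.hstack([R(b,285,168,100,75),R(b,235,225,60,45)])])
cv2.imwrite('pics/z0.png',o)
E
```

```text
(no output)
```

View pics/z0.png

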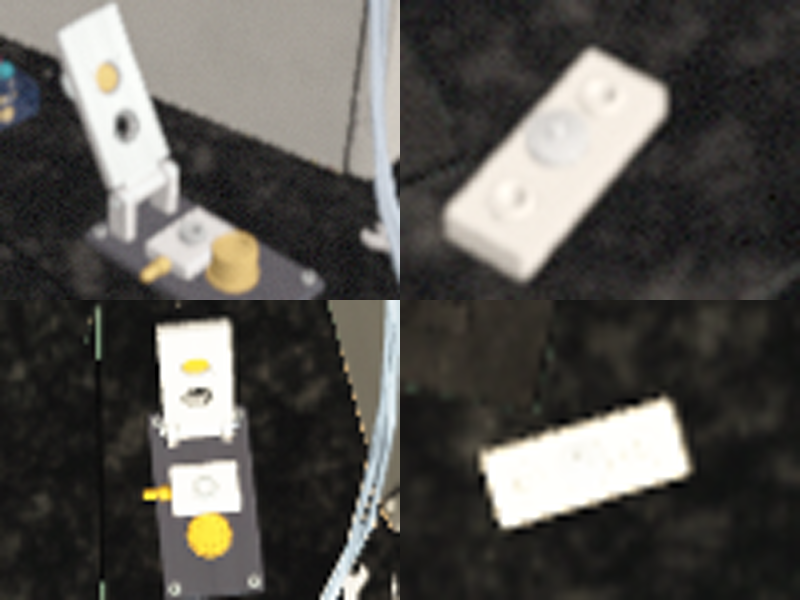

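The zoom shows the filter in the rack's middle hole, the nest ring between the hinge and the brass boss, and the open cover leaning back, so all that's needed is visible. Next I'll compute positions from these views.

```bash
python3 - <<'E'
from h import *
np.set_printoptions(precision=4,suppress=True)
S=lambda x,y:('scene0',(300+x/3.333,150+y/3.333)); T=lambda x,y:('top0',(285+x/4,168+(y-300)/4))
print('nest',*tri([S(197,232),T(206,486)]))
print('boss top',*tri([S(235,243),T(210,535)]))
print('edge mid',*tri([S(87,20),T(195,322)]))
S2=lambda x,y:('scene0',(275+(x-400)/5,275+y/5)); T2=lambda x,y:('top0',(235+(x-400)/6.667,225+(y-300)/6.667))
print('filt stem',*tri([S2(556,128),T2(585,457)]))
print('filt disc plane scene z=.024', atz(*S2(557,138),.024))
for p in[(480,452),(668,397),(692,472),(504,528)]: print('rk top',atz(*T2(*p),.014))
for p in[(445,215),(592,48),(668,90),(525,258)]: print('rk sc',atz(*S2(*p),.014))
for p in[(150,415),(238,410),(263,585),(163,595)]: print('base',atz(*T(*p),.01))
R=r.read_state()
c=snap('wrist','w0');Tm=c['camera_from_world'];print(-Tm[:3,:3].T@Tm[:3,3],Tm[:3,:3],c['K'])
E
```

```text
nest [ 0.5435 -0.2405  0.0253] [np.float64(0.002290945580962798), np.float64(0.0022909455809628624)]
boss top [ 0.5037 -0.241   0.0398] [np.float64(0.0003620216207628567), np.float64(0.00036202162076285623)]
edge mid [ 0.6553 -0.2326  0.1541] [np.float64(0.0027948736665320212), np.float64(0.0027948736665319484)]
filt stem [0.4366 0.0046 0.0225] [np.float64(0.0004797205518981964), np.float64(0.00047972055189816947)]
filt disc plane scene z=.024 [0.4313 0.0078 0.024 ]
rk top [0.4406 0.0582 0.014 ]
rk top [ 0.4665 -0.0351  0.014 ]
rk top [ 0.4293 -0.0469  0.014 ]
rk top [0.4031 0.046  0.014 ]
rk sc [0.437  0.0579 0.014 ]
rk sc [ 0.4644 -0.0368  0.014 ]
rk sc [ 0.4275 -0.0459  0.014 ]
rk sc [0.402  0.0468 0.014 ]
base [ 0.6077 -0.1935  0.01  ]
base [ 0.6107 -0.2672  0.01  ]
base [ 0.464  -0.2848  0.01  ]
base [ 0.457  -0.2021  0.01  ]
[ 0.2955 -0.5561  0.3833] [[ 0.3522 -0.9359 -0.0005]
 [-0.8949 -0.337   0.2925]
 [-0.2739 -0.1026 -0.9563]] [[291.5624   0.     313.38  ]
 [  0.     291.5624 198.1912]
 [  0.       0.       1.    ]]
```

```bash
python3 - <<'E'
from h import *
np.set_printoptions(precision=3,suppress=True)
curve=np.array([(397,0),(405,50),(412,100),(414,150),(413,190),(420,220),(432,250),(445,285),(452,320),(462,372)],float)
den=np.concatenate([np.linspace(curve[i],curve[i+1],30) for i in range(len(curve)-1)])
for uv in[(375,62),(379,100),(383,150),(380,200),(372,230),(360,262),(357,280),(370,300),(393,322)]:
    best=[]
    for d in den:
        p,e=tri([('top0',uv),('scene0',d)])
        best.append((e[0],*p,*d))
    best=sorted(best,key=lambda b:b[0])[:1]
    print(uv,np.array(best))
print('cab base corner',atz('scene0',(410,197),0),atz('top0',(383,225),0),'case edge front of bench',atz('top0',(300,277),0),atz('scene0',(395,300),0))
for uv in [(383,225),(334,5),(545,160)]: print('cab top at z .5/.6/.7',atz('top0',uv,.5),atz('top0',uv,.6))
print('PC',atz('scene0',(200,212),0),atz('scene0',(260,172),0),'bottles',atz('scene0',(240,222),0),atz('scene0',(265,207),0))
print('wrench/tweezers',atz('scene0',(415,222),0),atz('scene0',(450,250),0),atz('scene0',(430,215),0),atz('scene0',(465,238),0), 'case',atz('scene0',(435,210),0.0))
E
```

```text
(375, 62) [[  0.116   0.764  -0.397   0.491 397.      0.   ]]
(379, 100) [[  0.077   0.707  -0.385   0.485 397.      0.   ]]
(383, 150) [[  0.027   0.624  -0.363   0.487 397.      0.   ]]
(380, 200) [[  0.      0.538  -0.344   0.397 405.724  55.172]]
(372, 230) [[  0.      0.48   -0.342   0.167 413.621 165.172]]
(360, 262) [[  0.      0.389  -0.313   0.018 428.69  241.724]]
(357, 280) [[  0.      0.33   -0.306  -0.055 443.207 280.172]]
(370, 300) [[  0.003   0.247  -0.374  -0.402 462.    372.   ]]
(393, 322) [[  0.064   0.207  -0.435  -0.438 462.    372.   ]]
cab base corner [ 0.541 -0.43   0.   ] [ 0.511 -0.394  0.   ] case edge front of bench [ 0.343 -0.115  0.   ] [ 0.336 -0.143 -0.   ]
cab top at z .5/.6/.7 [ 0.464 -0.339  0.5  ] [ 0.454 -0.328  0.6  ]
cab top at z .5/.6/.7 [ 1.016 -0.234  0.5  ] [ 0.959 -0.232  0.6  ]
cab top at z .5/.6/.7 [ 0.612 -0.725  0.5  ] [ 0.589 -0.681  0.6  ]
PC [0.848 0.02  0.   ] [ 0.901 -0.197  0.   ] bottles [ 0.748 -0.036  0.   ] [ 0.757 -0.116  0.   ]
wrench/tweezers [ 0.466 -0.361  0.   ] [ 0.35  -0.345  0.   ] [ 0.459 -0.41   0.   ] [ 0.352 -0.404  0.   ] case [ 0.463 -0.436  0.   ]
```

Emit:
{"op": "play_rows", "data": {
  "commands": [
    [0,0,3.8,0,0,0,6],
    [0,0,3.8,0,0,0,6],
    [0,0,3.8,0,0,0,6],
    [1,3.5,0,0,0,0.08,6],
    [1,3.5,0,0,0,0.08,6],
    [1,3.5,0,0,0,0.08,6],
    [1,3.5,0,0,0,0.08,6],
    [1,3.5,0,0,0,0.08,6],
    [1,3.5,0,0,0,0.08,6],
    [1,3.5,0,0,0,0.08,6],
    [1,3.5,0,0,0,0.08,6],
    [2.5,2.5,0,0,0,0.08,6],
    [2.5,2.5,0,0,0,0.08,6],
    [2.5,2.5,0,0,0,0.08,6],
    [2.5,2.5,0,0,0,0.08,6],
    [2.5,2.5,0,0,0,0.08,6],
    [2.5,3,0,0,0,0.08,6],
    [0,0,0,0,0,0.09,6]
  ]
}}

```text
time: 2.4
ee_pos: [0.452, -0.1468, 0.3003]
eef_rot: [1.0, 0.004, 0.0, -0.001]
ft_force: [0.2, -0.9, -0.1]
width: 0.06
```

```bash
python3 - <<'E'
from h import *
c=snap('wrist','w1'); s=r.read_state(); print(s['time'],s['ee_pos'],s['eef_rot'],s['joint_positions'].round(2))
a=c['img'][:,:,::-1]; cv2.imwrite('pics/w1b.png',cv2.resize(a,(800,500),interpolation=cv2.INTER_CUBIC))
E
```

```text
2.45 [ 0.45118766 -0.14835479  0.30025459] [ 9.99986892e-01  5.10802385e-03 -2.13034167e-04 -2.79903189e-04] [ 0.77 -0.01 -0.54  1.62 -0.01  1.53  0.24]
```

View pics/w1b.png

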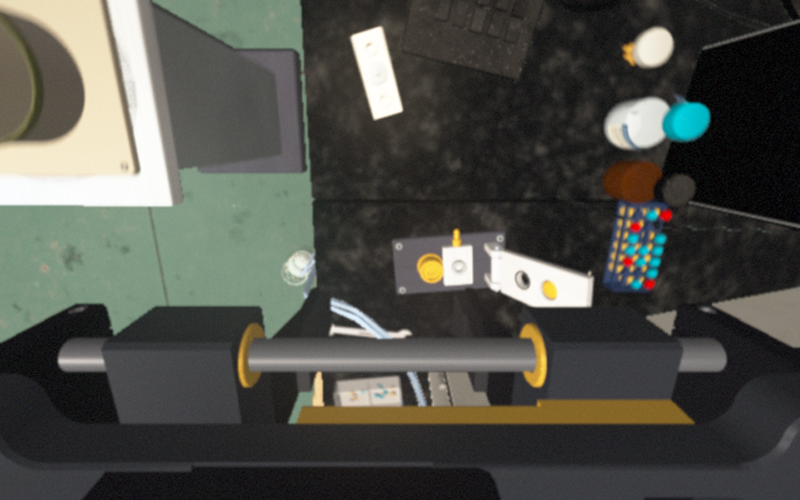

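The wrist view (shown at 1.25×) has the filter at (380,74), the nest ring at (458,266), the boss at (431,268) and the cover's free edge at (590,290). The tubes and the cabinet lie below it, behind the gripper.

```bash
python3 - <<'E'
from h import *
np.set_printoptions(precision=4,suppress=True)
W=lambda x,y:('w1',(x/1.25,y/1.25))
S=lambda x,y:('scene0',(300+x/3.333,150+y/3.333)); T=lambda x,y:('top0',(285+x/4,168+(y-300)/4))
S2=lambda x,y:('scene0',(275+(x-400)/5,275+y/5)); T2=lambda x,y:('top0',(235+(x-400)/6.667,225+(y-300)/6.667))
print('nest',*tri([W(459,266),S(196,231),T(206,486)]),atz(*W(459,266),.03),atz(*S(196,231),.03),atz(*T(206,486),.03))
print('boss',*tri([W(431,267),S(235,243),T(210,535)]))
print('edge',*tri([W(589,289),S(87,20)]))
print('filt',*tri([W(380,73),S2(556,128),T2(585,457)]),atz(*W(380,73),.03))
for p in [(352,36),(378,27),(402,109),(375,120)]: print('rack',atz(*W(*p),.014))
for p in [(393,240),(503,234),(399,295)]: print('base',atz(*W(*p),.01))
for p in[(615,205),(665,208),(660,291),(607,290)]: print('vial',atz(*W(*p),.03))
print('cab left base',[atz('scene0',p,0) for p in[(342,178.5),(380,191),(410,200)]])
print('cab top edge', [atz('top0',p,.45) for p in[(334,5),(355,100),(383,225)]])
print(tri([('top0',(383,225)),('scene0',(432,5))]))
E
```

```text
nest [ 0.5442 -0.2389  0.0253] [np.float64(0.0027423408760129035), np.float64(0.003147157634774029), np.float64(0.0011259219316316904)] [ 0.5438 -0.2344  0.03  ] [ 0.539  -0.2379  0.03  ] [ 0.5447 -0.2389  0.03  ]
boss [ 0.5041 -0.2386  0.0383] [np.float64(0.0051694518205089674), np.float64(0.002693263600462729), np.float64(0.0027783096171967512)]
edge [ 0.6375 -0.2113  0.1716] [np.float64(0.007414046918451493), np.float64(0.007414046918451623)]
filt [0.4365 0.0051 0.0231] [np.float64(0.0006975590393151699), np.float64(0.0007372482191849396), np.float64(0.0005315902245529555)] [0.4367 0.0047 0.03  ]
rack [0.4033 0.0467 0.014 ]
rack [0.434  0.0563 0.014 ]
rack [ 0.4635 -0.0335  0.014 ]
rack [ 0.4298 -0.0467  0.014 ]
base [ 0.4537 -0.2039  0.01  ]
base [ 0.6058 -0.1942  0.01  ]
base [ 0.4631 -0.2871  0.01  ]
vial [ 0.7408 -0.1491  0.03  ]
vial [ 0.8064 -0.1526  0.03  ]
vial [ 0.8258 -0.2694  0.03  ]
vial [ 0.7518 -0.2684  0.03  ]
cab left base [array([ 0.7221, -0.3525,  0.    ]), array([ 0.6112, -0.3897,  0.    ]), array([ 0.5322, -0.42  ,  0.    ])]
cab top edge [array([ 1.0443, -0.2354,  0.45  ]), array([ 0.7859, -0.2839,  0.45  ]), array([ 0.4682, -0.3443,  0.45  ])]
(array([ 0.4709, -0.3328,  0.5037]), [np.float64(0.009529097455916033), np.float64(0.009529097455915961)])
```

Emit:
{"op": "play_rows", "data": {
  "commands": [
    [0,2.4,-3.5,0,0,0.09,6],
    [0,2.4,-3.5,0,0,0.09,6],
    [0,2.4,-4,0,0,0.09,6],
    [0.1,2.3,-4,0,0,0,6],
    [0,0,0,0,0,0,6]
  ]
}}

```text
time: 3.08
ee_pos: [0.4496, -0.0535, 0.1483]
eef_rot: [0.991, 0.135, -0.002, -0.001]
ft_force: [0.2, -0.2, -0.2]
width: 0.0601
```

```bash
python3 - <<'E'
from h import *
c=snap('wrist','w2'); s=r.read_state(); print(s['time'],s['ee_pos'],s['eef_rot'])
print('tcp',proj('w2',s['ee_pos']),'filt',proj('w2',[.4365,.005,.03]))
print(proj('scene0',[.464,-.339,0]),proj('scene0',[.464,-.339,.5]))
a=c['img'][:,:,::-1]; cv2.imwrite('pics/w2b.png',cv2.resize(a[0:300,160:480],(640,600),interpolation=cv2.INTER_CUBIC))
E
```

```text
3.125 [ 0.45091795 -0.05489068  0.15020718] [ 9.90926702e-01  1.34400457e-01 -8.57175930e-04 -2.33017464e-04]
tcp [315.05802116 227.79358721] filt [317.0308106  129.71767913]
[409.79989331 226.25113793] [442.75710955   7.75276633]
```

View pics/w2b.png

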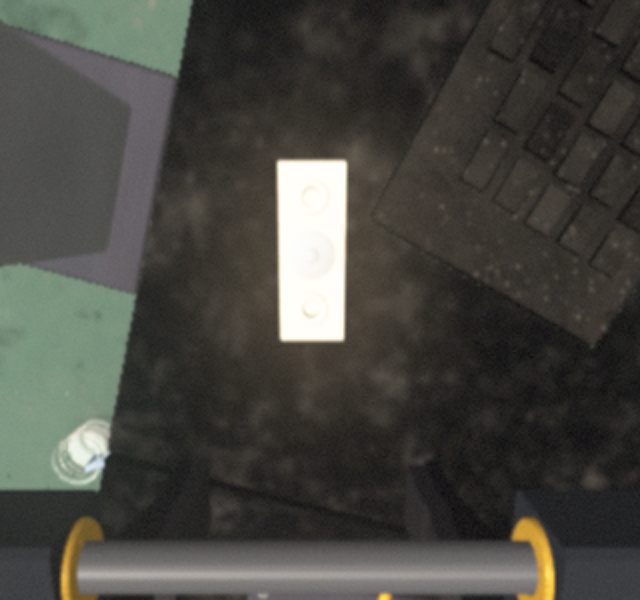

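The close view has the rack centred with the filter's stem top at crop (313,256), which is full-frame (316.5,128). The finger tips are visible at the crop's bottom, so a held filter will stay in view.

```bash
python3 - <<'E'
from h import *
np.set_printoptions(precision=4,suppress=True)
p=(316.5,128); print(atz('w2',p,.03), tri([('w2',p),('w1',(304,58.4)),('scene0',(306.2,300.6))]))
for c in [(279,160),(346,160),(280,341),(344,341)]: print(atz('w2',(160+c[0]/2,c[1]/2),.014))
E
```

```text
[0.4355 0.0066 0.03  ] (array([0.4359, 0.0056, 0.0238]), [np.float64(0.0006501197878280804), np.float64(0.0006647717111924966), np.float64(0.0007954300400285256)])
[0.4051 0.0486 0.014 ]
[0.4393 0.058  0.014 ]
[ 0.4303 -0.0455  0.014 ]
[ 0.466  -0.0356  0.014 ]
```

Emit:
{"op": "play_rows", "data": {
  "commands": [
    [-0.4,1.5,-2.5,0,0,0,6],
    [-0.4,1.6,-3,0,0,0,6],
    [-0.4,1.5,-2.5,0,0,0,6],
    [-0.4,1.5,-1.5,0,0,0,6],
    [0,0,-2,0,0,0,6],
    [0,0,-1.3,0,0,0,6],
    [0,0,-0.5,0,0,0,6],
    [0,0,0,0,0,0,6],
    [0,0,0,0,0,0,4],
    [0,0,0,0,0,0,3],
    [0,0,0,0,0,0,2],
    [0,0,0,0,0,0,2],
    [0,0,0,0,0,0,2],
    [0,0,0,0,0,0,2]
  ],
  "grip_force": 10
}}

```text
time: 4.88
ee_pos: [0.4357, 0.0062, 0.0176]
eef_rot: [0.991, 0.135, 0.0, -0.0]
ft_force: [-0.0, 0.1, -0.2]
width: 0.0208
```

Emit:
{"op": "play_rows", "data": {
  "commands": [
    [0,0,0,0,0,0,2],
    [0,0,0,0,0,0,2]
  ]
}}

```text
time: 5.12
ee_pos: [0.4357, 0.0062, 0.0176]
eef_rot: [0.991, 0.135, 0.0, -0.0]
ft_force: [-0.1, -0.1, -0.9]
width: 0.02
```

```bash
python3 - <<'E'
from h import *
c=snap('wrist','w3'); s=r.read_state(); print(s['time'],s['ee_pos'],s['eef_rot'],s['width'])
print('tcp',proj('w3',s['ee_pos']),'filt',proj('w3',[.4355,.0062,.03]))
a=c['img'][:,:,::-1]; cv2.imwrite('pics/w3b.png',cv2.resize(a[180:300,230:390],(640,480),interpolation=cv2.INTER_CUBIC))
E
```

```text
5.175 [0.43562109 0.00622392 0.01754765] [ 9.90904375e-01  1.34567896e-01 -3.11948184e-06 -3.83510618e-05] 0.019843250025147
tcp [313.83413295 224.70071546] filt [313.67186997 231.5588639 ]
```

View pics/w3b.png

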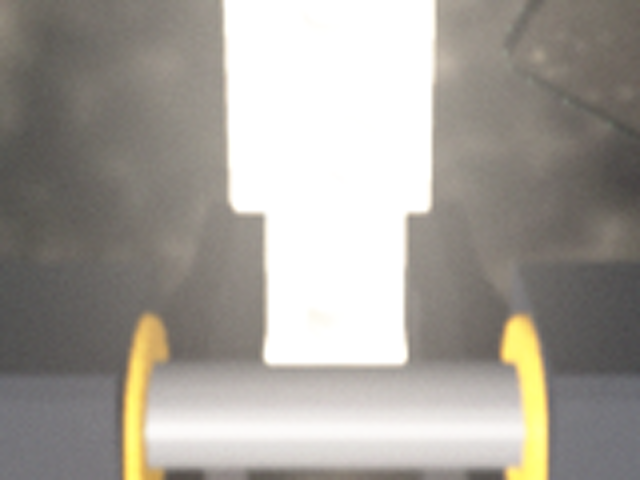

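Emit:
{"op": "play_rows", "data": {
  "commands": [
    [0,0,0,0,0,0,1],
    [0,0,0,0,0,0,1],
    [0,0,0,0,0,0,1],
    [0,0,0,0,0,0,1]
  ],
  "grip_force": 6
}}

```text
time: 5.68
ee_pos: [0.4356, 0.0062, 0.0176]
eef_rot: [0.991, 0.135, 0.0, 0.0]
ft_force: [-0.3, 0.1, -0.3]
width: 0.0104
```

```bash
python3 - <<'E'
from h import *
c=snap('wrist','w4'); s=r.read_state(); print(s['time'],s['ee_pos'],s['width'],s['ft_force'])
c=snap('scene','s4')
a=c['img'][:,:,::-1]; w=ld('w4')['img'][:,:,::-1]
w=np.clip((w.astype(float)-150)*2.4,0,255).astype('uint8')
cv2.imwrite('pics/w4b.png',np.hstack([cv2.resize(w[150:300,220:420],(400,300),interpolation=cv2.INTER_CUBIC),cv2.resize(a[245:335,245:365],(400,300),interpolation=cv2.INTER_CUBIC)]))
E
```

```text
5.725 [0.43567679 0.0062186  0.01758401] 0.009817295774574878 [-0.81401078 -0.07515475 -0.2578672 ]
```

View pics/w4b.png

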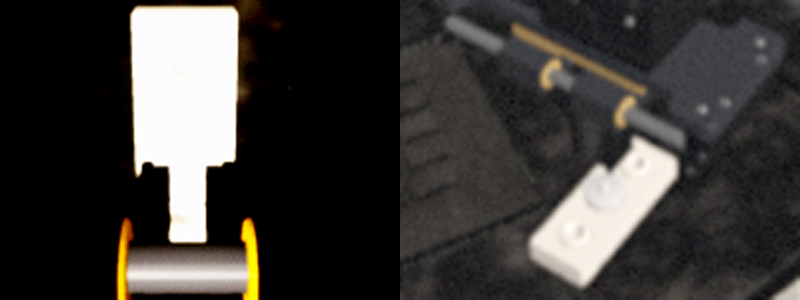

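The fingers closed to 10 mm without catching the disc. In the scene crop the filter still sits in the rack and the fingers are behind or above it. I'll check the geometry numerically.

```bash
python3 - <<'E'
from h import *
np.set_printoptions(precision=1,suppress=True)
print('tcp',proj('s4',[.4357,.0062,.0176]),'disc ctr',proj('s4',[.4355,.0062,.021]),'top stem',proj('s4',[.4355,.0062,.03]))
u=np.array([np.cos(.27),np.sin(.27)]);v=np.array([u[1],-u[0]])
for a,b in[(-18,-48),(18,-48),(18,48),(-18,48)]:
    p=np.array([.4352,.0064])+u*a/1e3+v*b/1e3; print('rack corner',proj('s4',[*p,.014]),proj('s4',[*p,0]),'w4',proj('w4',[*p,.014]))
g=cv2.cvtColor(ld('s4')['img'],cv2.COLOR_RGB2GRAY); g0=cv2.cvtColor(ld('scene0')['img'],cv2.COLOR_RGB2GRAY)
print('cols',range(284,332,2))
for y in range(284,330,2): print(y,' '.join('%3d'%x for x in g[y,284:332:2]),'|',''.join('#' if x>150 else '.' for x in g0[y,284:332:2]))
w=cv2.cvtColor(ld('w4')['img'],cv2.COLOR_RGB2GRAY)
for y in range(150,275,5): print(y,' '.join('%3d'%x for x in w[y,280:352:4]))
E
```

```text
tcp [305.7 302.9] disc ctr [305.7 301.9] top stem [305.6 298.8]
rack corner [298.6 325.9] [298.9 330.5] w4 [287.3 157.9]
rack corner [283.3 317. ] [283.8 321.6] w4 [339.3 157.8]
rack corner [312.5 284.8] [312.6 289.3] w4 [336.2 279.3]
rack corner [327.1 292.4] [327.1 297. ] w4 [290.6 279.3]
cols range(284, 332, 2)
284  42  33  33  41  39  57  39  38  54  62  53  46  43  57  33  32  49  65  94 115 124 120 108  56 | ........................
286  35  38  41  54  63  60  42  41  52  62  56  37  28  39  38 102 151  80  39  63  99 114 123  73 | ..............###.......
288  39  45  56  59  65  58  44  43  53  62  48  31  33  36  31 135 234 216 138  59  48  69 104  66 | .............#####......
290  41  45  48  60  59  50  43  35  52  53  42  37  37  39  65 196 237 240 235 208 144  64  42  42 | ............########....
292  35  31  40  45  41  40  38  41  48  49  40  28  30  50 181 249 231 238 240 241 234 203  79  30 | ...........###########..
294  26  34  38  44  41  38  47  38  37  53 143  91  39 157 235 244 214 238 243 241 241 238 124  33 | ..........############..
296  41  47  32  39  4
[... 3336 characters left out ...]
 255 148 142 133
230 138 145 255 253 255 255 255 255 255 255 255 255 255 253 242 140 138 129
235 140 146 250 138 139 145 218 255 255 255 255 145 145 137 135 134 129 125
240 134 135 133 133 139 141 190 255 255 255 255 143 139 131 130 128 123 122
245 127 128 124 125 134 140 194 255 255 255 255 139 136 131 124 121 122 117
250 124 121 120 122 131 134 178 255 255 255 255 136 130 130 119 115 130 117
255 118 115 115 122 126 127 182 255 255 255 255 138 126 122 117 111 130 112
260 125 172 109 113 120 121 147 252 252 255 255 136 123 119 107 117 209 112
265 164 182 110 110 116 119 194 255 255 255 255 131 118 114 107 157 233 124
270 210 165 123 126 128 131 166 254 254 253 254 135 129 127 125 152 237 169
```

Both cameras give the same picture. In the wrist view the gap width in pixels and the tip row, and in the scene view the occlusion pattern, put the real finger ends about 36 mm above the reported TCP. The fingers therefore closed around the stem above the disc. I'll open and go lower, using the closing width as a probe: about 36 mm means I'm on the rack, 25 mm means I have the disc.

Emit:
{"op": "play_rows", "data": {
  "commands": [
    [0,0,0,0,0,0,6],
    [0,0,0,0,0,0,6],
    [0,0,0,0,0,0,6],
    [0,0,0,0,0,0,6],
    [0,0,-0.8,0,0,0,6],
    [0,0,-0.8,0,0,0,6],
    [0,0,-0.6,0,0,0,6],
    [0,0,-0.5,0,0,0,6],
    [0,0,-0.4,0,0,0,6],
    [0,0,0,0,0,0,6]
  ],
  "grip_force": 6
}}

```text
time: 7.02
ee_pos: [0.4355, 0.0063, -0.0137]
eef_rot: [0.991, 0.135, -0.0, -0.0]
ft_force: [-0.1, 0.0, 0.3]
width: 0.0604
```

Emit:
{"op": "play_rows", "data": {
  "commands": [
    [0,0,-0.4,0,0,0,6],
    [0,0,0,0,0,0,3.2],
    [0,0,0,0,0,0,2],
    [0,0,0,0,0,0,2],
    [0,0,0,0,0,0,2],
    [0,0,0,0,0,0,2],
    [0,0,0,0,0,0,2]
  ],
  "grip_force": 6
}}

```text
time: 7.9
ee_pos: [0.4357, 0.0062, -0.0174]
eef_rot: [0.991, 0.135, 0.0, 0.0]
ft_force: [0.3, -0.7, 0.9]
width: 0.0243
```

```bash
python3 - <<'E'
from h import *
s=r.read_state(); print(s['ee_pos'],s['ft_force'],s['width'])
snap('wrist','w5');snap('scene','s5')
w=cv2.cvtColor(ld('w5')['img'],cv2.COLOR_RGB2GRAY)
for y in range(120,275,5): print(y,' '.join('%3d'%x for x in w[y,276:356:4]))
E
```

```text
[ 0.43570952  0.00618749 -0.0173657 ] [ 0.34987897 -0.69479123  0.85342095] 0.02427413491818866
120  94  91  86  91  86  86  95  92  92  93  89  85  83  81  80  79  80  76  74  73
125  92  92  90  92  89  94  97  99  97  98  98  91  90  87  86  84  83  85  83  83
130  93  97  97  98  98 102 104  99  97 102 104  98  95  93  95  91  86  92  96  92
135  92  99 106 115 113 114 111 110 105 109 106 104 103 100 101  98  96 105 107  99
140  97 105 117 124 126 123 120 121 118 119 117 111 109 110 110 113 107 111 117 117
145 106 112 119 128 132 124 129 130 129 124 122 120 121 124 128 126 124 127 134 144
150 113 119 123 126 129 131 138 139 136 132 128 127 125 128 134 138 142 147 156 155
155 127 131 138 139 132 136 145 150 147 141 137 132 133 134 139 143 143 151 163 160
160 123 133 148 154 154 157 160 165 168 168 164 161 157 159 163 162 160 155 166 159
165 120 233 255 255 255 255 255 255 255 255 255 255 255 255 255 255 255 164 153 153
170 126 254 255 255 255 255 255 255 255 255 255 255 255 255 255 255 255 164 148 140
175 132 248 255 255 255 255 255 255 255 255 255 255 255 255 255 255 255 155 143 
[... 899 characters left out ...]
 255 255 255 255 141 136 137
235 140 143 148 156 206 255 255 255 255 255 255 255 255 255 255 156 147 138 131 138
240 134 141 149 151 179 255 255 255 255 255 255 255 255 255 255 150 148 138 128 124
245 133 138 145 150 225 255 255 255 255 255 254 255 255 255 255 150 142 135 126 122
250 129 135 144 148 224 255 255 255 255 255 255 255 255 255 255 151 140 134 124 116
255 127 136 142 144 167 255 255 255 255 255 255 255 255 255 255 151 139 132 126 115
260 124 134 136 139 166 255 255 255 255 255 255 255 255 255 255 148 132 129 122 112
265 121 130 133 137 195 255 255 255 255 255 255 255 255 255 255 147 129 124 120 108
270 136 143 145 149 189 254 254 254 254 254 254 254 254 254 254 153 143 133 134 128
```

The gripper stopped at 24.3 mm, so it has the disc. I'll lift it and carry it above the nest.

Emit:
{"op": "play_rows", "data": {
  "commands": [
    [0,0,0,0,0,0,1.8],
    [0,0,0.6,0,0,0,1.8],
    [0,0,1.2,0,0,0,1.8],
    [0,0,3,0,0,0,1.8],
    [0,0,3.5,0,0,0,1.8],
    [1.3,-3,3.5,0,0,0.06,1.8],
    [1.4,-3.1,0,0,0,0.065,1.8],
    [1.4,-3.1,0,0,0,0.065,1.8],
    [1.4,-3.1,0,0,0,0.065,1.8],
    [1.4,-3.1,0,0,0,0.065,1.8],
    [1.4,-3.1,0,0,0,0.065,1.8],
    [1.3,-3,0,0,0,0.065,1.8],
    [1.2,-3,0,0,0,0.065,1.8],
    [0,0,0,0,0,0,1.8],
    [0,0,0,0,0,0,1.8]
  ],
  "grip_force": 12
}}

```text
time: 9.88
ee_pos: [0.5437, -0.2379, 0.1011]
eef_rot: [0.924, 0.382, 0.0, -0.0]
ft_force: [-0.5, 0.5, 0.0]
width: 0.0243
```

```bash
python3 - <<'E'
from h import *
s=r.read_state(); print(s['time'],s['ee_pos'],s['eef_rot'],s['ft_force'],s['width'],s['joint_positions'].round(2))
c=snap('wrist','w6');c2=snap('scene','s6'); snap('top','t6')
print('nest exp',proj('w6',[.5435,-.238,.03]),proj('s6',[.5435,-.238,.03]))
a=c['img'][:,:,::-1];b=c2['img'][:,:,::-1]
R=lambda im,x,y,w,h,W,H:cv2.resize(im[y:y+h,x:x+w],(W,H),interpolation=cv2.INTER_CUBIC)
cv2.imwrite('pics/c6.png',np.hstack([R(a,240,130,160,120,480,360),R(b,310,150,106,120,318,360)]))
E
```

```text
9.875 [ 0.5436618  -0.23788203  0.10107272] [ 9.23959576e-01  3.82489949e-01  2.72945855e-04 -2.57751619e-04] [-0.45432112  0.51685081  0.0299912 ] 0.024278833262473636 [ 0.8   0.38 -0.58  1.63  0.22  1.19  0.96]
nest exp [313.50194234 196.83016209] [357.50338873 218.37118196]
```

View pics/c6.png

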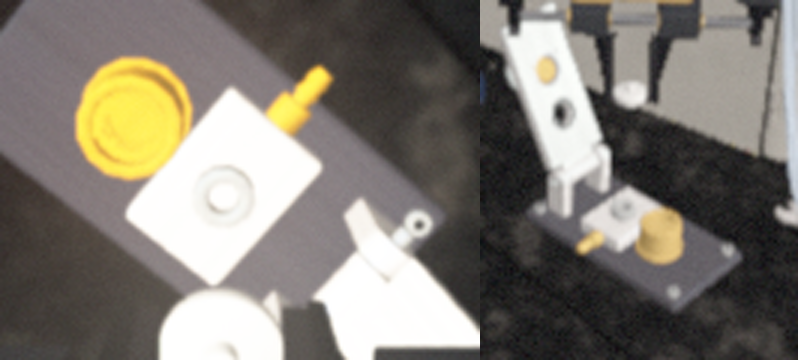

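The wrist crop shows the held filter disc centred at about (221,350), the nest bore at (223,196) and the boss on its left. The scene crop shows the filter hanging level between the finger tips, straight above the nest.

```bash
python3 - <<'E'
from h import *
np.set_printoptions(precision=4,suppress=True)
w=cv2.cvtColor(ld('w6')['img'],cv2.COLOR_RGB2GRAY); s=cv2.cvtColor(ld('s6')['img'],cv2.COLOR_RGB2GRAY)
cy,cx=195,314
print('w6 nest region'); 
for y in range(184,208): print(y,' '.join('%3d'%x for x in w[y,300:330]))
print('filt')
for y in range(222,256,2): print(y,' '.join('%3d'%x for x in w[y,286:342:2]))
print('scene')
for y in range(172,192): print(y,' '.join('%3d'%x for x in s[y,346:374]))
for y in range(210,226): print(y,' '.join('%3d'%x for x in s[y,346:374]))
E
```

```text
w6 nest region
184 254 254 254 254 254 254 254 255 254 254 253 252 251 250 249 249 248 250 252 254 254 254 254 254 254 254 254 254 254 254
185 254 254 254 254 254 255 255 254 254 252 245 237 234 231 228 222 222 229 242 250 253 254 254 254 254 254 254 254 254 254
186 254 254 254 254 254 254 254 253 250 244 236 233 234 231 229 229 226 221 218 228 241 251 254 254 254 254 254 254 254 254
187 254 254 254 255 255 254 252 245 239 239 242 245 245 245 245 245 244 238 227 214 213 233 251 254 254 254 254 254 254 254
188 254 254 254 255 254 254 247 238 239 243 247 248 248 247 247 246 245 244 241 230 219 214 236 251 254 254 254 254 254 254
189 254 254 255 254 254 252 244 243 245 247 247 246 244 243 243 242 243 243 243 241 236 224 216 240 253 254 254 254 254 254
190 254 255 254 254 253 248 245 246 246 246 244 241 240 241 240 240 240 241 242 242 242 235 219 225 250 254 254 254 254 254
191 255 255 254 254 252 246 247 247 245 242 240 241 244 248 248 248 247 246 242 242 240 238 228 220 241 254 254 254 254 254
192 254 254 254 254 250 246 247 246 242 238 239 246 251 253 254 254 253 252 245 243 241 238 2
[... 7349 characters left out ...]
  91
220 153 191 207 221 226 226 219 191 168 180 190 194 191 194 204 211 219 223 219 216 217 212 206 204 199 183 164 154
221 201 221 224 226 226 226 219 198 166 168 186 195 200 204 207 210 222 221 211 208 206 207 203 198 193 186 179 170
222 223 227 224 225 225 226 225 215 190 179 180 188 197 204 211 217 223 212 199 199 199 200 201 198 193 185 175 163
223 223 224 224 226 226 225 226 222 215 204 194 198 206 215 221 226 223 200 194 195 196 198 199 197 191 187 179 172
224 209 218 226 227 227 226 226 225 222 221 214 214 218 224 228 230 222 196 189 191 196 198 198 197 194 190 190 185
225 188 201 215 223 225 226 225 224 225 223 224 225 227 228 229 233 229 193 180 191 192 197 198 196 195 193 190 191
```

```bash
python3 - <<'E'
from h import *
np.set_printoptions(precision=4,suppress=True)
print('nest w6',atz('w6',(314.2,195.8),.03))
print('scene: nest',atz('s6',(358.4,218.9),.03),'filter disc top',atz('s6',(360,180.5),.1425))
print('tri nest',tri([('w6',(314.2,195.8)),('s6',(358.4,218.9))]))
t=cv2.cvtColor(ld('t6')['img'],cv2.COLOR_RGB2GRAY)
print(proj('w6',[.5437,-.2379,.1425]),proj('w6',[.5437,-.2379,.1365]))
E
```

```text
nest w6 [ 0.5432 -0.2368  0.03  ]
scene: nest [ 0.5407 -0.2382  0.03  ] filter disc top [ 0.54   -0.2358  0.1425]
tri nest (array([ 0.5424, -0.2379,  0.0293]), [np.float64(0.0014223322613294098), np.float64(0.0014223322613293207)])
[313.8909 251.5028] [313.8768 246.9292]
```

Emit:
{"op": "play_rows", "data": {
  "commands": [
    [0,0.03,-2,0,0,0,1.8],
    [0,0,-3,0,0,0,1.8],
    [0,0,-2.5,0,0,0,1.8],
    [0,0,-1,0,0,0,1.8],
    [0,0,-0.6,0,0,0,1.8],
    [0,0,0,0,0,0,1.8]
  ]
}}

```text
time: 10.78
ee_pos: [0.5436, -0.2385, 0.0097]
eef_rot: [0.924, 0.383, -0.0, 0.0]
ft_force: [0.0, 0.3, 0.1]
width: 0.0243
```

Emit:
{"op": "play_rows", "data": {
  "commands": [
    [0,0,-0.5,0,0,0,1.8],
    [0,0,-0.2,0,0,0,1.8],
    [0,0,0,0,0,0,1.8]
  ]
}}

```text
time: 11.15
ee_pos: [0.5436, -0.2388, 0.0026]
eef_rot: [0.924, 0.382, 0.0, 0.0]
ft_force: [-1.6, -0.8, -0.4]
width: 0.0239
```

Emit:
{"op": "play_rows", "data": {
  "commands": [
    [0,0.1,0,0,0,0,1.8],
    [0,0,-0.2,0,0,0,1.8],
    [0,0,-0.1,0,0,0,1.8],
    [0,0,-0.1,0,0,0,1.8],
    [0,0,0,0,0,0,1.8]
  ]
}}

```text
time: 11.78
ee_pos: [0.544, -0.237, -0.0013]
eef_rot: [0.924, 0.383, 0.0, -0.0]
ft_force: [0.9, 2.6, 2.4]
width: 0.0244
```

Emit:
{"op": "play_rows", "data": {
  "commands": [
    [0.03,0.05,0,0,0,0,1.8],
    [0,0,-0.1,0,0,0,1.8],
    [0,0,-0.1,0,0,0,1.8],
    [0,0,0,0,0,0,1.8]
  ]
}}

```text
time: 12.28
ee_pos: [0.5443, -0.2369, -0.0033]
eef_rot: [0.924, 0.383, 0.0, 0.0]
ft_force: [1.3, 2.7, 3.5]
width: 0.0237
```

```bash
python3 - <<'E'
from h import *
np.set_printoptions(precision=4,suppress=True)
s=r.read_state(); print(s['time'],s['ee_pos'],s['ft_force'],s['torque'],s['width'])
c=snap('wrist','w7');c2=snap('scene','s7')
w=cv2.cvtColor(c['img'],cv2.COLOR_RGB2GRAY);s=cv2.cvtColor(c2['img'],cv2.COLOR_RGB2GRAY)
for y in range(204,256,2): print(y,' '.join('%3d'%x for x in w[y,286:342:2]))
for y in range(196,226): print(y,' '.join('%3d'%x for x in s[y,340:374]))
E
```

```text
12.275 [ 0.5443 -0.2369 -0.0033] [1.2656 2.6895 3.5483] [ 0.41   -0.5567  0.1788] 0.023664473821559395
204 225 220 178 152 221 182 153 227 251 254 255 254 254 254 254 254 254 254 254 254 254 254 254 254 251 241 231 234
206 227 223 189 162 223 182 222 250 254 255 255 254 254 254 254 254 254 254 254 254 254 254 254 254 254 252 246 235
208 229 223 189 180 219 212 249 254 255 255 254 254 254 254 254 254 254 254 254 254 254 254 254 254 254 254 253 249
210 228 222 191 192 220 248 254 255 255 254 254 254 254 254 255 254 254 254 254 254 254 254 254 254 254 254 254 254
212 227 221 189 209 245 254 255 255 254 254 254 254 254 255 254 254 254 254 254 254 254 254 254 254 254 254 254 254
214 228 220 190 236 253 255 255 254 254 254 254 254 255 254 254 254 254 254 254 254 254 254 254 254 254 254 254 254
216 229 221 207 252 255 255 254 254 254 254 254 255 254 254 254 254 254 254 254 254 254 254 254 254 254 254 254 254
218 226 221 244 255 255 255 254 254 254 254 255 255 254 254 254 254 254 254 254 254 254 254 254 254 254 254 254 254
220 222 227 254 255 254 254 254 254 254 255 254 254 254 254 254 254 2
[... 5518 characters left out ...]

221 143 103  97 104 130 164 202 221 223 222 221 223 221 198 168 171 189 201 210 216 213 211 219 207 189 181 196 207 202 200 196 185 178 170
222 115  99 101 126 170 205 224 227 226 225 225 228 226 214 191 176 179 190 197 206 211 217 223 209 199 197 200 200 201 197 193 185 172 168
223  99 100 101 134 190 215 223 226 225 226 225 227 228 224 214 204 196 199 205 215 219 226 221 197 194 195 196 197 199 197 192 187 182 174
224 102 100 102 133 180 200 211 219 223 227 227 227 225 225 223 220 215 214 219 225 228 230 223 197 188 193 194 198 198 197 192 190 188 185
225 102 100 104 130 167 180 188 204 216 222 226 223 225 225 225 225 224 225 227 228 230 234 230 193 181 190 193 196 198 196 195 191 190 188
```

The filter hasn't moved in the grip and its foot is already about 4 mm below the rim, so the stem is in the bore, with a light side load toward +x/+y. I'll ease that way and finish pressing down.

Emit:
{"op": "play_rows", "data": {
  "commands": [
    [0.04,0.08,0,0,0,0,1.8],
    [0,0,-0.1,0,0,0,1.8],
    [0,0,-0.1,0,0,0,1.8],
    [0,0,0,0,0,0,1.8]
  ]
}}

```text
time: 12.88
ee_pos: [0.5444, -0.2364, -0.0052]
eef_rot: [0.924, 0.383, -0.0, 0.0]
ft_force: [-2.2, 1.0, 6.2]
width: 0.0241
```

Emit:
{"op": "play_rows", "data": {
  "commands": [
    [0,0,-0.08,0,0,0,1.8],
    [0,0,0,0,0,0,1.8],
    [0,0,0,0,0,0,3.2],
    [0,0,0,0,0,0,3.2],
    [0,0,0,0,0,0,3.2]
  ]
}}

```text
time: 13.5
ee_pos: [0.5465, -0.2341, -0.0054]
eef_rot: [0.924, 0.383, 0.002, -0.0]
ft_force: [5.4, 6.0, 5.2]
width: 0.0315
```

```bash
python3 - <<'E'
from h import *
np.set_printoptions(precision=4,suppress=True)
s=r.read_state(); print(s['time'],s['ee_pos'],s['ft_force'],s['torque'],s['width'])
c=snap('wrist','w8');c2=snap('scene','s8')
a=c['img'][:,:,::-1];b=c2['img'][:,:,::-1]
R=lambda im,x,y,w,h,W,H:cv2.resize(im[y:y+h,x:x+w],(W,H),interpolation=cv2.INTER_CUBIC)
cv2.imwrite('pics/c8.png',np.hstack([R(a,240,150,160,120,480,360),R(b,320,190,71,80,320,360)]))
E
```

```text
13.5 [ 0.5465 -0.2341 -0.0054] [5.3541 6.0057 5.1824] [ 1.3976 -1.5999  0.1409] 0.03152806529973297
```

Emit:
{"op": "play_rows", "data": {
  "commands": [
    [0,0,0,0,0,0,2.75],
    [0,0,0,0,0,0,2.75]
  ]
}}

```text
time: 13.85
ee_pos: [0.5455, -0.2351, -0.0056]
eef_rot: [0.924, 0.383, 0.001, 0.0]
ft_force: [2.3, 4.5, 7.1]
width: 0.0279
```

View pics/c8.png

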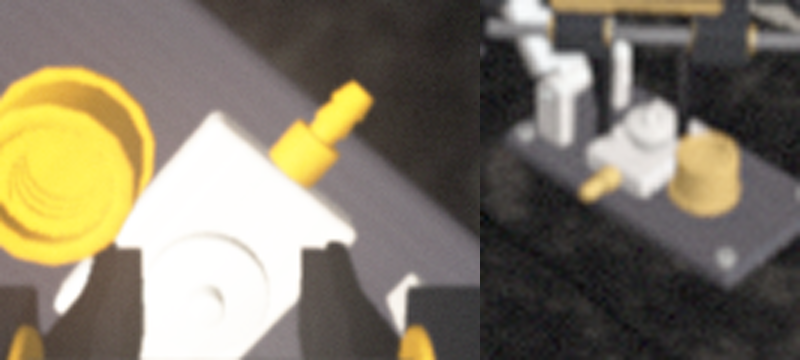

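The filter is seated in the nest and looks upright. The left finger's back touches the boss, so I'll turn the gripper away from it before opening and lifting.

Emit:
{"op": "play_rows", "data": {
  "commands": [
    [0,0,0,0,0,0.13,2.75],
    [0,0,0,0,0,0.13,2.75],
    [0,0,0,0,0,0.1,2.9],
    [0,0,0,0,0,0,3.1],
    [0,0,0,0,0,0,3.1]
  ]
}}

```text
time: 14.48
ee_pos: [0.5439, -0.2364, -0.0066]
eef_rot: [0.841, 0.541, -0.0, -0.0]
ft_force: [1.1, -0.6, -0.3]
width: 0.0307
```

Emit:
{"op": "play_rows", "data": {
  "commands": [
    [0,0,0,0,0,0,3.3],
    [0,0,0.3,0,0,0,3.3],
    [0,0,0.6,0,0,0,3.3],
    [0,0,1.5,0,0,0,3.3],
    [0,0,3,0,0,0,3.3],
    [0,0,4,0,0,0,3.3],
    [0,0,1,0,0,0,3.3],
    [0,0,0,0,0,0,3.3]
  ]
}}

```text
time: 15.48
ee_pos: [0.5447, -0.2364, 0.0987]
eef_rot: [0.841, 0.542, 0.0, 0.001]
ft_force: [-0.1, -0.1, -0.9]
width: 0.0329
```

```bash
python3 - <<'E'
from h import *
np.set_printoptions(precision=4,suppress=True)
s=r.read_state(); print(s['time'],s['ee_pos'],s['ft_force'],s['eef_rot'],s['width'])
c=snap('wrist','w9');c2=snap('scene','s9')
print(proj('w9',[.5439,-.2364,.036]),proj('w9',[.5439,-.2364,.042]))
w=cv2.cvtColor(c['img'],cv2.COLOR_RGB2GRAY);s=cv2.cvtColor(c2['img'],cv2.COLOR_RGB2GRAY)
for y in range(176,222,1): print(y,' '.join('%3d'%x for x in w[y,296:334]))
for y in range(208,226): print(y,' '.join('%3d'%x for x in s[y,340:374]))
E
```

```text
15.475 [ 0.5447 -0.2364  0.0987] [-0.108  -0.0962 -0.8702] [0.8406 0.5417 0.0003 0.0008] 0.032866965220936975
[313.2936 198.5907] [313.2834 200.5254]
176 231 230 229 228 229 226 230 242 252 254 255 255 255 254 254 254 254 254 254 254 254 254 254 254 254 254 254 254 254 254 254 254 254 254 254 254 254 253
177 231 229 227 227 229 232 244 253 254 255 255 255 254 254 254 254 254 254 254 254 254 254 254 254 254 254 254 254 254 254 254 254 254 254 254 254 254 253
178 228 228 232 235 242 248 253 254 255 254 254 254 254 254 254 254 254 254 254 254 255 255 254 254 254 254 254 254 254 254 254 254 254 254 254 254 254 254
179 237 243 248 251 253 254 254 254 254 254 254 254 254 254 254 254 254 255 255 254 254 254 254 254 254 254 254 254 254 254 254 254 254 254 254 254 254 254
180 251 253 254 254 254 254 254 254 254 254 254 254 254 254 254 254 254 255 254 254 254 254 254 254 254 254 254 254 254 254 254 254 254 254 254 254 254 254
181 254 255 255 255 254 254 254 254 254 254 254 254 254 255 254 255 254 254 254 254 254 254 254 254 254 254 254 254 254 254 254 254 254 254 254 254 254 254
182 255 255 25
[... 8045 characters left out ...]

221 142 105  97 104 129 167 202 220 223 226 224 224 220 198 176 185 204 214 219 223 218 216 222 220 212 206 205 207 203 199 194 184 177 170
222 112 100  99 123 171 202 224 227 225 225 225 228 225 212 191 182 183 196 204 208 211 217 221 209 200 198 199 198 199 198 191 185 171 166
223  98  99 100 138 188 214 222 225 226 224 227 226 227 224 213 203 194 200 206 214 221 226 221 200 194 194 197 198 198 198 192 187 182 173
224 100  99 107 133 182 198 209 219 226 226 227 225 225 226 224 219 215 214 219 224 226 230 223 195 188 193 195 197 198 196 194 189 188 185
225  99  99 106 130 169 179 189 203 215 222 225 226 225 225 225 224 225 225 226 229 231 234 230 192 180 192 194 197 197 197 194 192 192 191
```

```bash
python3 - <<'E'
from h import *
np.set_printoptions(precision=4,suppress=True)
n=atz('w6',(314.2,195.8),.03)
for z in(.035,.04,.045):
    b=atz('w6',(284.7,169.3),z); d=n-b; print(z,b,np.hypot(*d[:2]),np.arctan2(d[1],d[0]))
# block edges / hinge in w6 crop
f=lambda x,y,z:atz('w6',(240+x/3,130+y/3),z)
A,B,C=f(232,88,.022),f(322,165,.022),f(127,215,.022); print('block',A,B,C,np.arctan2(*(B-A)[[1,0]]),np.arctan2(*(A-C)[[1,0]]))
e1,e2=f(185,0,.01),f(445,215,.01); print('base edge',np.arctan2(*(e2-e1)[[1,0]]))
E
```

```text
0.035 [ 0.5051 -0.2369  0.035 ] 0.03813417936287795 0.0035654328991348043
0.04 [ 0.5048 -0.2359  0.04  ] 0.03849712223176289 -0.0240441614290735
0.045 [ 0.5044 -0.2348  0.045 ] 0.03888885040259419 -0.05111783598020136
block [ 0.5214 -0.2107  0.022 ] [ 0.5601 -0.2078  0.022 ] [ 0.5268 -0.2652  0.022 ] 0.07576115809275347 1.6686840387736
base edge 0.1004568854503081
```

Emit:
{"op": "play_rows", "data": {
  "commands": [
    [0,0,4,0,0,0,2],
    [0,0,4,0,0,-0.1,1],
    [0,0,3,0,0,-0.1,0],
    [1.5,0.1,0,0,0,-0.13,0],
    [2,0.1,0,0,0,-0.13,0],
    [2,0.1,0,0,0,-0.13,0],
    [2,0.1,0,0,0,-0.13,0],
    [2,0.1,0,0,0,-0.13,0],
    [2,0.2,0,0,0,-0.13,0],
    [2,0.1,0,0,0,-0.1,0],
    [1.5,0,0,0,0,0,0],
    [0,0,0,0,0,0,0]
  ]
}}

```text
time: 17.08
ee_pos: [0.6944, -0.2274, 0.2054]
eef_rot: [0.999, 0.033, -0.001, -0.001]
ft_force: [0.3, -0.5, 0.1]
width: 0.0004
```

Emit:
{"op": "play_rows", "data": {
  "commands": [
    [0,0,-3,0,0,0,0],
    [0,0,-3.5,0,0,0,0],
    [0,0,-2.5,0,0,0,0],
    [0,0,-0.4,0,0,0,0],
    [-1.5,0,0,0,0,0,0],
    [-1.2,0,0,0,0,0,0],
    [-0.8,0,0,0,0,0,0],
    [0,0,0,0,0,0,0]
  ],
  "grip_force": 20
}}

```text
time: 18.08
ee_pos: [0.6647, -0.2291, 0.1209]
eef_rot: [0.999, 0.032, 0.007, 0.002]
ft_force: [9.1, -0.8, 17.8]
width: 0.0005
```

```bash
python3 - <<'E'
from h import *
c=snap('scene','s10'); w=snap('wrist','w10')
a=c['img'][:,:,::-1];b=w['img'][:,:,::-1]
R=lambda im,x,y,w,h,W,H:cv2.resize(im[y:y+h,x:x+w],(W,H),interpolation=cv2.INTER_CUBIC)
cv2.imwrite('pics/c10.png',np.hstack([R(a,290,90,120,165,400,550),R(b,220,100,145,200,400,550)]))
E
```

```text
(no output)
```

View pics/c10.png

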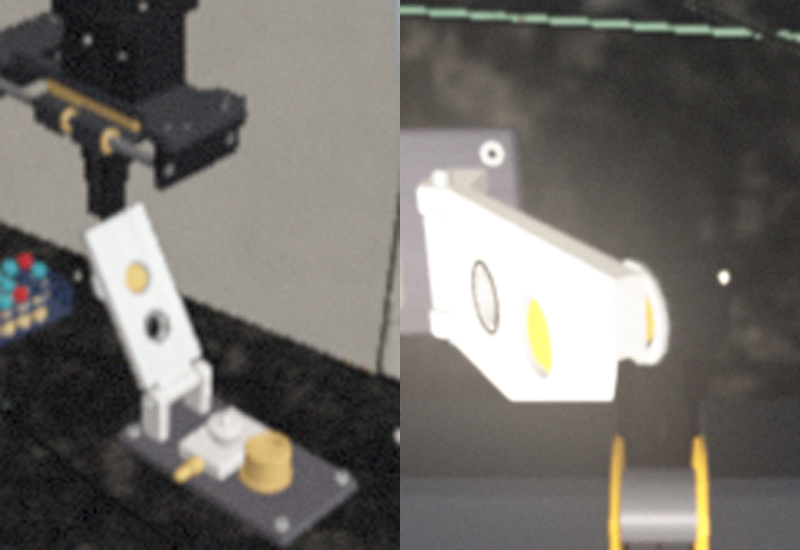

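The crop shows the finger tip sitting on the cover's end face rather than behind it, and the force direction is along the cover. I'll back off, go about 1 cm lower behind the cover, and push again.

Emit:
{"op": "play_rows", "data": {
  "commands": [
    [0.5,0,1.5,0,0,0,0],
    [3,0,0,0,0,0,0],
    [0.3,0,0,0,0,0,0],
    [0,0,-1.5,0,0,0,0],
    [0,0,-1,0,0,0,0],
    [0,0,0,0,0,0,0]
  ]
}}

```text
time: 18.92
ee_pos: [0.696, -0.2283, 0.1022]
eef_rot: [0.999, 0.032, -0.001, -0.0]
ft_force: [0.2, 0.4, -0.8]
width: 0.0002
```

Emit:
{"op": "play_rows", "data": {
  "commands": [
    [-1.5,0,0,0,0,0,0],
    [-1,0,0,0,0,0,0],
    [-0.8,0,0,0,0,0,0],
    [-0.6,0,0.1,0,0,0,0],
    [0,0,0,0,0,0,0]
  ]
}}

```text
time: 19.55
ee_pos: [0.6593, -0.2283, 0.1063]
eef_rot: [0.999, 0.032, 0.002, 0.0]
ft_force: [4.5, 0.2, 3.5]
width: 0.0007
```

Emit:
{"op": "play_rows", "data": {
  "commands": [
    [-1.4,-0.1,0.6,0,0,0,0],
    [-1.4,-0.1,0.6,0,0,0,0],
    [-1.4,-0.1,0.5,0,0,0,0],
    [-1.3,-0.1,0.2,0,0,0,0],
    [0,0,0,0,0,0,0]
  ]
}}

```text
time: 20.18
ee_pos: [0.6021, -0.2329, 0.124]
eef_rot: [0.999, 0.032, -0.0, 0.0]
ft_force: [-0.8, 0.0, 0.0]
width: 0.0005
```

Emit:
{"op": "play_rows", "data": {
  "commands": [
    [-1.4,-0.1,-0.1,0,0,0,0],
    [-1.4,-0.1,-0.2,0,0,0,0],
    [-1.4,-0.1,-0.3,0,0,0,0],
    [0,0,0,0,0,0,0]
  ]
}}

```text
time: 20.68
ee_pos: [0.5606, -0.2355, 0.1176]
eef_rot: [0.999, 0.032, -0.001, 0.0]
ft_force: [-0.0, -0.3, 0.8]
width: 0.0006
```

```bash
python3 - <<'E'
from h import *
c=snap('scene','s11'); g=cv2.cvtColor(c['img'],cv2.COLOR_RGB2GRAY)
H=np.array([.592,-.2325,.042]); x=np.array([np.cos(.085),np.sin(.085),0]);y=np.array([-x[1],x[0],0]);z=np.array([0,0,1.])
# predicted cover corners for some phi
for phi in(2.05,1.57,1.2,.9):
    d=-np.cos(phi)*x+np.sin(phi)*z; print(phi,[proj('s11',H+.132*d+s*.028*y).round().tolist() for s in(1,-1)])
for yy in range(130,222,4): print(yy,''.join('#' if v>200 else '+' if v>140 else '-' if v>90 else '.' for v in g[yy,310:410]))
print(r.read_state()['ee_pos'],r.read_state()['ft_force'])
E
```

```text
2.05 [[315.0, 160.0], [332.0, 151.0]]
1.57 [[335.0, 164.0], [352.0, 155.0]]
1.2 [[351.0, 176.0], [368.0, 166.0]]
0.9 [[362.0, 190.0], [379.0, 179.0]]
130 +++++.....--..........-----.............................................-+++++++++++++++++++++++++++
134 +++++.......-------++++++----------..................................................----+++++++++++
138 ++++++++++++++++++++--.............--------.................................................-+++++++
142 ++++++++++++++++++++++-.........-++--........-------........................................-+++++++
146 ++++++++++++++++++++++++++---...-++.............--...---++-.........--....--.............--+++++++++
150 +++++++++++++++++++++++++++++++++++-.........-++------....----........................---++++++++++-
154 +++++++++++++++++++++++++++++++++++++.........---....--------++-......................--+++++++++++-
158 +++++++++++++++++++++++++++++++++++++-..............-++++++----.................--++++++++++++++++--
162 ++++++++++++++++++++++++++++++++++++++.............-+++++++++++...........-++++++++++++++++++++++---
166 .
[... 840 characters left out ...]
............................-++++++++++++++-......................................---+++++++--+++++
202 ...........................-++++++++++#####+....................................................--++
206 ........................-++++++#######+++##+........................................................
210 ......................-++++####++--+++++###--.......................................................
214 ......................-+++++##+------------++++#####+--.............................................
218 ..................--++-+++++##+--------++#################++-......................................-
[ 0.56114779 -0.23538488  0.11773704] [-0.56730331  0.18248426 -0.02199342]
```

The cover is following at about 1.2 rad. I'll continue over the top and press it down near the free edge.

Emit:
{"op": "play_rows", "data": {
  "commands": [
    [-1.4,-0.1,-0.2,0,0,0,0],
    [-1.5,-0.1,-0.3,0,0,0,0],
    [-1.5,-0.1,-0.5,0,0,0,0],
    [-1.2,-0.1,-1.3,0,0,0,0],
    [-1.2,-0.1,-1.3,0,0,0,0],
    [0,0,0,0,0,0,0]
  ]
}}

```text
time: 21.48
ee_pos: [0.4917, -0.2403, 0.081]
eef_rot: [0.999, 0.032, -0.001, -0.0]
ft_force: [0.3, 0.3, 0.3]
width: 0.0002
```

Emit:
{"op": "play_rows", "data": {
  "commands": [
    [-0.7,-0.1,-1.2,0,0,0,0],
    [-0.7,0,-1.3,0,0,0,0],
    [-0.5,0,-1.2,0,0,0,0],
    [-0.3,0,-1.3,0,0,0,0],
    [0,0,-1,0,0,0,0],
    [0,0,0,0,0,0,0]
  ]
}}

```text
time: 22.22
ee_pos: [0.4709, -0.2408, 0.0208]
eef_rot: [0.999, 0.033, -0.001, -0.001]
ft_force: [0.1, 0.9, 0.4]
width: 0.0007
```

Emit:
{"op": "play_rows", "data": {
  "commands": [
    [0,0,-0.5,0,0,0,0],
    [0,0,-0.3,0,0,0,0],
    [0,0,-0.2,0,0,0,0],
    [0,0,0,0,0,0,0]
  ]
}}

```text
time: 22.72
ee_pos: [0.4714, -0.2411, 0.0117]
eef_rot: [0.999, 0.033, 0.0, -0.0]
ft_force: [0.2, 0.1, -0.1]
width: 0.0004
```

```bash
python3 - <<'E'
from h import *
c=snap('scene','s12'); g=cv2.cvtColor(c['img'],cv2.COLOR_RGB2GRAY)
H=np.array([.592,-.2325,.042]); x=np.array([np.cos(.085),np.sin(.085),0]);y=np.array([-x[1],x[0],0]);z=np.array([0,0,1.])
for phi in(.3,.15,.05,0):
    d=-np.cos(phi)*x+np.sin(phi)*z; n=np.sin(phi)*x+np.cos(phi)*z; print(phi,[proj('s12',H+.132*d+s*.028*y+.004*n).round(1).tolist() for s in(1,-1)],'knobtop',proj('s12',H+.086*d+.0455*n).round(1))
for yy in range(170,262,3): print(yy,''.join('#' if v>200 else '+' if v>140 else '-' if v>90 else '.' for v in g[yy,325:425]))
print(r.read_state()['ee_pos'],r.read_state()['ft_force'])
E
```

```text
0.3 [[376.3, 220.9], [392.1, 209.3]] knobtop [365.3 194.9]
0.15 [[377.5, 228.7], [393.1, 216.9]] knobtop [368.3 200.6]
0.05 [[377.7, 233.5], [393.2, 221.7]] knobtop [370.  204.5]
0 [[377.6, 235.8], [393.1, 224.0]] knobtop [370.7 206.4]
170 --+++++++++++++++++++++++---................................................................-+####+#
173 .......--+++++++++++-----...............................................................-+++########
176 ..............---......-.................--++---........................................-#+#########
179 ...........................................-----.......................................-+#+#########
182 ........................................-+++++-........................................-############
185 ............................................---........................................+############
188 .......................-----..........................................................-+############
191 ...........................------........----..........................................+###########+
194 ....................
[... 1763 characters left out ...]
5 ........................................---------+----------.......................................-
248 .............................................---+++-------..........................................
251 .................................................----...............................................
254 ....................................................................................................
257 ....................................................................................................
260 ....................................................................................................
[ 0.47139012 -0.24114638  0.01173654] [0.34452359 0.56578382 0.43491854]
```

Emit:
{"op": "play_rows", "data": {
  "commands": [
    [0,0,-0.2,0,0,0,0],
    [0,0,-0.2,0,0,0,0],
    [0,0,0,0,0,0,0]
  ]
}}

```text
time: 23.15
ee_pos: [0.4715, -0.2413, 0.0099]
eef_rot: [0.999, 0.032, -0.0, 0.001]
ft_force: [-11.0, 4.2, 27.9]
width: 0.0002
```

Fz rose to 28 N against a hard stop, with the tip at about z = 0.046 (the shut height), so the cover is shut. I'll lift and hover over the knob with the jaws open, turned ready for the backward stroke.

Emit:
{"op": "play_rows", "data": {
  "commands": [
    [0,0,1,0,0,0,0],
    [0,0,3,0,0,0,0],
    [0,0,3,0,0,-0.15,2],
    [0.7,0,2,0,0,-0.18,5],
    [0.7,0,0,0,0,-0.18,5],
    [0.7,0.1,0,0,0,-0.18,5],
    [0.7,0.1,0,0,0,-0.18,5],
    [0.6,0,0,0,0,-0.05,5],
    [0,0,0,0,0,0,5]
  ],
  "grip_force": 15
}}

```text
time: 24.28
ee_pos: [0.5056, -0.2389, 0.0977]
eef_rot: [0.91, -0.414, 0.0, -0.0]
ft_force: [-0.5, 0.8, -0.1]
width: 0.0492
```

```bash
python3 - <<'E'
from h import *
np.set_printoptions(precision=4,suppress=True)
s=r.read_state();print(s['time'],s['ee_pos'],s['eef_rot'],s['ft_force'],s['width'])
c=snap('wrist','w13'); c2=snap('scene','s13')
for z in (.0865,): print(proj('w13',[.5061,-.2398,z]),proj('s13',[.5061,-.2398,z]), 'edge', proj('w13',[.460,-.2437,.046]))
a=c['img'][:,:,::-1];b=c2['img'][:,:,::-1]
R=lambda im,x,y,w,h,W,H:cv2.resize(im[y:y+h,x:x+w],(W,H),interpolation=cv2.INTER_CUBIC)
cv2.imwrite('pics/c13.png',np.hstack([R(a,230,110,160,160,480,480),R(b,320,180,100,160,300,480)]))
E
```

```text
24.275 [ 0.5056 -0.2389  0.0977] [ 0.9102 -0.4141  0.     -0.0001] [-0.5105  0.807  -0.058 ] 0.049201817900548575
[315.0333 219.0051] [370.7413 206.8146] edge [285.5098 240.7351]
```

View pics/c13.png

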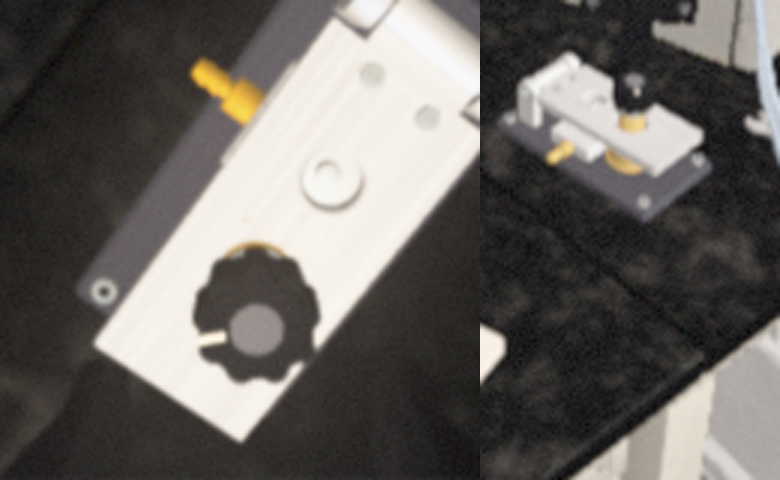

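The cover is shut with the filter's stem showing through its hole. The knob is centred as predicted, and its white pointer, at crop (208,340), lets me track the turn: its angle suggests screw_turn is about −0.73. I'll lower and grip.

Emit:
{"op": "play_rows", "data": {
  "commands": [
    [0.04,-0.07,-2,0,0,0,5],
    [0,0,-2,0,0,0,5],
    [0,0,-1.5,0,0,0,5],
    [0,0,-1,0,0,0,5],
    [0,0,-0.5,0,0,0,5],
    [0,0,0,0,0,0,4],
    [0,0,0,0,0,0,3],
    [0,0,0,0,0,0,3],
    [0,0,0,0,0,0,3],
    [0,0,0,0,0,0,3]
  ],
  "grip_force": 12
}}

```text
time: 25.62
ee_pos: [0.5063, -0.2401, 0.0282]
eef_rot: [0.91, -0.415, 0.001, 0.0]
ft_force: [1.7, -1.7, 1.9]
width: 0.0335
```

Emit:
{"op": "play_rows", "data": {
  "commands": [
    [0,0,0.01,0,0,0.175,3],
    [0,0,0.01,0,0,0.175,3],
    [0,0,0.01,0,0,0.175,3],
    [0,0,0.01,0,0,0.175,3],
    [0,0,0.01,0,0,0.175,3],
    [0,0,0.01,0,0,0.175,3],
    [0,0,0,0,0,0.175,3],
    [0,0,0,0,0,0.175,3],
    [0,0,0,0,0,0.175,3],
    [0,0,0,0,0,0.175,3],
    [0,0,0,0,0,0,3]
  ]
}}

```text
time: 27.0
ee_pos: [0.506, -0.2402, 0.0284]
eef_rot: [0.902, 0.432, 0.0, 0.0]
ft_force: [3.1, -1.4, -0.6]
width: 0.0336
```

Emit:
{"op": "play_rows", "data": {
  "commands": [
    [0,0,0,0,0,0,4.9],
    [0,0,0,0,0,0,4.9],
    [0,0,0.5,0,0,0.1,4.9],
    [0,0,2.5,0,0,0,4.9],
    [0,0,3,0,0,0,4.9],
    [0,0,1,0,0,0,4.9],
    [0,0,0,0,0,0,4.9]
  ]
}}

```text
time: 27.88
ee_pos: [0.5058, -0.2399, 0.0984]
eef_rot: [0.879, 0.477, 0.0, 0.0]
ft_force: [0.6, -0.2, -0.1]
width: 0.0491
```

```bash
cat > knob.py <<'E'
from h import *
import sys
f=sys.argv[1]
s=r.read_state(); c=snap('wrist','w'+f); c2=snap('scene','s'+f)
q=s['eef_rot']; al=2*np.arctan2(q[1],q[0]); print(s['time'],s['ee_pos'].round(4),'alpha',al.round(3),s['ft_force'].round(1),s['width'].round(4))
g=cv2.cvtColor(c['img'],cv2.COLOR_RGB2GRAY).astype(int)
for z in(.0875,.082,.0775):
    p=proj('w'+f,[.506,-.24,z]); print(z,p.round(1),proj('s'+f,[.506,-.24,z]).round(1))
def angle(cx,cy):
    yy,xx=np.mgrid[0:400,0:640]; rr=np.hypot(xx-cx,yy-cy); m=(rr>9)&(rr<17)&(g>110)
    n,l,st,ce=cv2.connectedComponentsWithStats(m.astype('uint8'))
    for i in range(1,n):
        if 3<=st[i,4]<200:
            d=ce[i]-np.array([cx,cy]); u=np.array([np.cos(al),np.sin(al)]);v=np.array([u[1],-u[0]]); w=d[0]*u+d[1]*v
            t=np.arctan2(w[1],w[0])-np.pi-.085; t=(t+np.pi)%(2*np.pi)-np.pi
            print('blob',st[i,4],ce[i].round(1),'r',np.hypot(*d).round(1),'turn',t.round(2))
# cap: grey disc
p=proj('w'+f,[.506,-.24,.082]); angle(*p)
x0,y0=int(p[0])-20,int(p[1])-20
for y in range(y0,y0+42,2): print(y,' '.join('%3d'%v for v in g[y,x0:x0+42:2]))
E
python3 knob.py 14; python3 - <<'E'
import sys; sys.path.insert(0,'.')
from h import *
for f in('s13','s14'):
    g=cv2.cvtColor(ld(f)['img'],cv2.COLOR_RGB2GRAY)
    print(f)
    for y in range(200,234,1): print(y,' '.join('%3d'%v for v in g[y,362:382:2]))
E
```

```text
s13
200  51  46  32  26  34  40  29  35  44  42
201  47  31  25  32  37  33  27  48  44  40
202  35  25  32  33  43  40  30  47  46  31
203  30  27  29  27  50  42  40  37  30  34
204  50  24  36  50  88  76  49  42  41  34
205 127  45  41  78 125 121  79  36  48  37
206 193  89  39  97 145 144 101  47  47  54
207 219 122  41  85 138 145 104  51  55  62
208 225 135  41  67 117 142  84  45  48  58
209 220 125  43  49  85 161  56  52  49  50
210 219 111  42  41  67 179  52  51  48  42
211 217 108  36  38  56 150  47  41  34  45
212 210 115  35  34  47  87  43  44  39  33
213 207 135  35  25  39  39  36  45  44  31
214 217 159  32  30  41  45  38  43 105  47
215 226 182  50  39  34  39  44  87 184 121
216 226 205 103  69  42  64  68 153 218 190
217 225 221 151 107  94 123 126 197 226 221
218 225 228 173 152 158 180 181 215 226 226
219 224 229 178 174 192 206 202 219 224 225
220 223 225 174 183 200 212 208 216 224 222
221 225 220 174 182 199 212 206 212 225 223
222 225 223 190 184 201 213 208 217 226 226
223 225 225 212 197 206 215 215 222 226 226
224 222 225 222 214 214 220 223 224 224 
[... 1621 characters left out ...]
22 221 222 222
228 175 184 207 219 222 224 225 223 222 221
229 176 165 183 209 221 223 223 224 222 221
230 164 149 168 189 214 221 221 224 222 222
231 157 142 163 172 194 214 221 222 223 221
232 152 146 156 169 176 194 216 222 221 222
233 145 155 157 171 173 174 202 216 222 223Traceback (most recent call last):
  File "knob.py", line 5, in <module>
    q=s['eef_rot']; al=2*np.arctan2(q[1],q[0]); print(s['time'],s['ee_pos'].round(4),'alpha',al.round(3),s['ft_force'].round(1),s['width'].round(4))
                                                                                                                                ^^^^^^^^^^^^^^^^
AttributeError: 'float' object has no attribute 'round'
```

```bash
sed -i "s/s\['width'\].round(4)/round(s['width'],4)/" knob.py && python3 knob.py 14
```

```text
27.975 [ 0.5051 -0.2397  0.0972] alpha 0.995 [-0.4  0.4  0.2] 0.0492
0.0875 [314.  221.3] [370.9 206.5]
0.082 [314.  218.7] [370.7 208.4]
0.0775 [314.  216.6] [370.6 209.9]
blob 63 [302.5 219.1] r 11.5 turn 0.95
blob 4 [323.  218.5] r 9.0 turn -2.21
blob 3 [301. 229.] r 16.6 turn 1.58
blob 3 [314. 228.] r 9.3 turn 2.48
blob 11 [323.5 231.7] r 16.1 turn 3.11
blob 13 [312.3 234.5] r 16.0 turn 2.37
198 254 254 254 200  99  97  96  98  99 101 103  99  94  93  96  95  96 177 254 254 254
200 254 254 248 142  98  99  97 100 100 100 102  98  98  96  97  95  94 117 252 254 254
202 254 252 197 104 104 103 102 104 103 101 102 101  98  99  97  96  94 102 237 254 254
204 250 160 101 101 103 105 107 107 105 104 101 101  99 102  98 100 100  98 197 254 254
206 222  98  95 100 103 106 108  99 100  98 101 103 100 100 100 100  99  98 113 222 254
208 180  96  97 102 108 102 101  99 100 100 100 100 101  99 100  97  96  94  92 116 251
210 150  98 101 104  99  98 101 102 110 126 130 115 105  98  98  97 100  95  93  99 230
212 120 101 101 101  99  97 105 143 185 184 187 183 162 111 100 103  97  95  94  95 2
[... 446 characters left out ...]
 201  96  94  94  93  93 125 180 189 188 189 188 190 163 105  98  97  94 100 236 254
226 200 109  94  93  93  94  96 116 158 175 185 167 142 105  96  97  95  94 100 221 251
228 189 221 163 112  91  95  96  97  99 108 115 103  96  95  96  97  92  95 122 246 254
230 112 225 252 236 122  94  91  92  95  93  93  95  99  97  94 101 136 146 235 254 255
232  85 124 231 254 202  93  93  90  92  94  93  95  95  90 123 226 252 250 254 255 254
234  84  84 133 243 250 138  98 106 125 133 114  93  92 101 217 254 254 251 254 254 254
236  83  82  90 155 249 250 229 240 251 253 245 188 146 198 253 254 254 247 245 254 254
238  81  82  82  91 168 250 254 254 254 254 254 254 253 253 254 254 254 252 220 248 254
```

The pointer reads turn ≈ 1.00, which matches −0.73 + 1.75, so the grip did not slip. The knob has dropped about 4–5 mm, so the screw is in the thread. Next come forward strokes, about 7.0 rad in total in four strokes of 1.75.

Emit:
{"op": "play_rows", "data": {
  "commands": [
    [0.05,-0.02,-2.5,0,0,0,4.9],
    [0,0,-2.5,0,0,0,4.9],
    [0,0,-1.5,0,0,0,4.9],
    [0,0,-0.9,0,0,0,4.9],
    [0,0,0,0,0,0,4],
    [0,0,0,0,0,0,3],
    [0,0,0,0,0,0,3],
    [0,0,0,0,0,0,3],
    [0,0,-0.014,0,0,-0.175,3],
    [0,0,-0.014,0,0,-0.175,3],
    [0,0,-0.014,0,0,-0.175,3],
    [0,0,-0.014,0,0,-0.175,3],
    [0,0,-0.014,0,0,-0.175,3],
    [0,0,-0.014,0,0,-0.175,3],
    [0,0,-0.014,0,0,-0.175,3],
    [0,0,-0.014,0,0,-0.175,3],
    [0,0,-0.014,0,0,-0.175,3],
    [0,0,-0.014,0,0,-0.175,3],
    [0,0,0,0,0,0,3]
  ],
  "grip_force": 12
}}

```text
time: 30.45
ee_pos: [0.5061, -0.2405, 0.0233]
eef_rot: [0.93, -0.368, 0.0, 0.0]
ft_force: [-2.1, -2.3, 3.4]
width: 0.0335
```

Emit:
{"op": "play_rows", "data": {
  "commands": [
    [0,0,0,0,0,0,4.8],
    [0,0,0,0,0,0,4.8],
    [0,0,0,0,0,0.175,4.8],
    [0,0,0,0,0,0.175,4.8],
    [0,0,0,0,0,0.175,4.8],
    [0,0,0,0,0,0.175,4.8],
    [0,0,0,0,0,0.175,4.8],
    [0,0,0,0,0,0.175,4.8],
    [0,0,0,0,0,0.175,4.8],
    [0,0,0,0,0,0.175,4.8],
    [0,0,0,0,0,0.175,4.8],
    [0,0,0,0,0,0.175,4.8],
    [0,0,0,0,0,0,4.8]
  ]
}}

```text
time: 32.08
ee_pos: [0.5062, -0.2399, 0.0228]
eef_rot: [0.879, 0.477, 0.0, -0.0]
ft_force: [-0.5, 0.4, 0.2]
width: 0.0477
```

Emit:
{"op": "play_rows", "data": {
  "commands": [
    [0,0,0,0,0,0,4],
    [0,0,0,0,0,0,3],
    [0,0,0,0,0,0,3],
    [0,0,0,0,0,0,3],
    [0,0,-0.014,0,0,-0.175,3],
    [0,0,-0.014,0,0,-0.175,3],
    [0,0,-0.014,0,0,-0.175,3],
    [0,0,-0.014,0,0,-0.175,3],
    [0,0,-0.014,0,0,-0.175,3],
    [0,0,-0.014,0,0,-0.175,3],
    [0,0,-0.014,0,0,-0.175,3],
    [0,0,-0.014,0,0,-0.175,3],
    [0,0,-0.014,0,0,-0.175,3],
    [0,0,-0.014,0,0,-0.175,3],
    [0,0,0,0,0,0,3]
  ]
}}

```text
time: 33.95
ee_pos: [0.5064, -0.2402, 0.0217]
eef_rot: [0.93, -0.368, 0.0, 0.0]
ft_force: [-0.0, -2.3, 0.0]
width: 0.0337
```

Emit:
{"op": "play_rows", "data": {
  "commands": [
    [0,0,0,0,0,0,4.8],
    [0,0,0,0,0,0,4.8],
    [0,0,0,0,0,0.175,4.8],
    [0,0,0,0,0,0.175,4.8],
    [0,0,0,0,0,0.175,4.8],
    [0,0,0,0,0,0.175,4.8],
    [0,0,0,0,0,0.175,4.8],
    [0,0,0,0,0,0.175,4.8],
    [0,0,0,0,0,0.175,4.8],
    [0,0,0,0,0,0.175,4.8],
    [0,0,0,0,0,0.175,4.8],
    [0,0,0,0,0,0.175,4.8],
    [0,0,0,0,0,0,4.8]
  ]
}}

```text
time: 35.58
ee_pos: [0.5062, -0.2401, 0.0215]
eef_rot: [0.879, 0.477, 0.0, -0.0]
ft_force: [-0.0, 0.0, -0.2]
width: 0.0481
```

Emit:
{"op": "play_rows", "data": {
  "commands": [
    [0,0,0,0,0,0,4],
    [0,0,0,0,0,0,3],
    [0,0,0,0,0,0,3],
    [0,0,0,0,0,0,3],
    [0,0,-0.014,0,0,-0.175,3],
    [0,0,-0.014,0,0,-0.175,3],
    [0,0,-0.014,0,0,-0.175,3],
    [0,0,-0.014,0,0,-0.175,3],
    [0,0,-0.014,0,0,-0.175,3],
    [0,0,-0.014,0,0,-0.175,3],
    [0,0,-0.014,0,0,-0.175,3],
    [0,0,-0.014,0,0,-0.175,3],
    [0,0,-0.014,0,0,-0.175,3],
    [0,0,-0.014,0,0,-0.175,3],
    [0,0,0,0,0,0,3]
  ]
}}

```text
time: 37.45
ee_pos: [0.5064, -0.2402, 0.0203]
eef_rot: [0.93, -0.368, 0.0, 0.0]
ft_force: [-0.0, -1.6, 0.3]
width: 0.0335
```

Three strokes are done and the expected turn is about −4.25. I'll release, rise, and check the pointer and height before the last stroke.

Emit:
{"op": "play_rows", "data": {
  "commands": [
    [0,0,0,0,0,0,4.9],
    [0,0,0,0,0,0,4.9],
    [0,0,0.5,0,0,0.175,4.9],
    [0,0,2,0,0,0.175,4.9],
    [0,0,2.5,0,0,0.175,4.9],
    [0,0,2,0,0,0.175,4.9],
    [0,0,0.8,0,0,0.175,4.9],
    [0,0,0,0,0,0.175,4.9],
    [0,0,0,0,0,0.175,4.9],
    [0,0,0,0,0,0.175,4.9],
    [0,0,0,0,0,0.175,4.9],
    [0,0,0,0,0,0.175,4.9],
    [0,0,0,0,0,0,4.9]
  ]
}}

```text
time: 39.08
ee_pos: [0.5062, -0.24, 0.0981]
eef_rot: [0.879, 0.477, 0.0, -0.0]
ft_force: [0.2, 0.3, 0.3]
width: 0.0489
```

```bash
python3 knob.py 15; python3 - <<'E'
import sys; sys.path.insert(0,'.')
from h import *
g=cv2.cvtColor(ld('s15')['img'],cv2.COLOR_RGB2GRAY)
for y in range(203,226,1): print(y,' '.join('%3d'%v for v in g[y,362:382:2]))
E
```

```text
39.075 [ 0.5062 -0.24    0.0981] alpha 0.995 [0.2 0.3 0.3] 0.0489
0.0875 [313.6 219.5] [370.9 206.5]
0.082 [313.6 216.9] [370.7 208.4]
0.0775 [313.6 214.9] [370.6 209.9]
blob 49 [311.2 209.5] r 7.8 turn -0.34
blob 117 [313.6 228.9] r 12.0 turn 2.48
196 254 254 244 137 105  99  98 104 103  99  97  99  99  99  99  95 124 236 253 254 254
198 254 254 169  97  97  98  99 103 103 102 101 100 102 104 103  96  90 110 184 250 254
200 254 252 127  97  96  99 103 107 104 106 104 101 101  99 100  96  95  93  95 187 254
202 254 249 111 101 101 104 110 107 101 100 101 100 103 102 100  99  95  96  94 132 253
204 254 236 105 103 105 105  99 102 101  97 101 100 101 100 101 101  97  96  97 114 252
206 253 174 100 101 102 104 100 101 105 112 114 107 100  97  99  98  97  97  99 105 236
208 249 106  98 101  98  99  98 107 144 191 181 176 148 113  98  98  97  98  98 101 228
210 235  99  98 101 100  98 113 163 186 192 191 192 188 172 109  97  99  97  95 109 246
212 197  98  96  98  99  98 138 189 191 192 192 189 188 189 147 100  97  99  96 108 245
214 169  95  99  93  95 101 160 193 189 191 191 189 189 189
[... 1308 characters left out ...]
 220 116  36  86 136 132  78  49  39  36
211 217 109  38  61 102  99  56  47  44  41
212 209 104  40  43  54  52  53  46  39  31
213 203 100  30  35  51  50  50  52  45  28
214 207  86  34  34  44  46  52  43 109  43
215 214  98  35  30  44  37  40  57 179 122
216 222 132  23  37  42  38  36  59 215 190
217 226 157  39  37  43  37  36  64 220 223
218 226 177  80  41  40  38  51 117 218 227
219 224 206 142  75  66  68  85 173 221 225
220 223 221 173 124 131 136 136 204 224 224
221 224 223 178 165 177 188 185 212 226 224
222 225 224 194 178 195 208 208 216 226 225
223 225 225 213 197 207 216 218 224 225 226
224 222 223 223 216 218 222 224 224 224 225
225 215 224 224 224 223 224 224 223 224 225
```

The pointer reads −4.23 against the expected −4.25, and the height is about −8 mm, so there was no slip. The last stroke of 1.65 rad should end at about −5.9, and I'll keep the grip closed there.

Emit:
{"op": "play_rows", "data": {
  "commands": [
    [0,0,-2.5,0,0,0,4.9],
    [0,0,-2.5,0,0,0,4.9],
    [0,0,-1.8,0,0,0,4.9],
    [0,0,-1,0,0,0,4.9],
    [0,0,0,0,0,0,4],
    [0,0,0,0,0,0,3],
    [0,0,0,0,0,0,3],
    [0,0,0,0,0,0,3],
    [0,0,-0.013,0,0,-0.165,3],
    [0,0,-0.013,0,0,-0.165,3],
    [0,0,-0.013,0,0,-0.165,3],
    [0,0,-0.013,0,0,-0.165,3],
    [0,0,-0.013,0,0,-0.165,3],
    [0,0,-0.013,0,0,-0.165,3],
    [0,0,-0.013,0,0,-0.165,3],
    [0,0,-0.013,0,0,-0.165,3],
    [0,0,-0.013,0,0,-0.165,3],
    [0,0,-0.013,0,0,-0.165,3],
    [0,0,0,0,0,0,3],
    [0,0,0,0,0,0,3]
  ],
  "grip_force": 12
}}

```text
time: 41.68
ee_pos: [0.5062, -0.2405, 0.0192]
eef_rot: [0.947, -0.32, 0.0, 0.0]
ft_force: [-3.5, -2.2, 5.2]
width: 0.0337
```

```bash
python3 - <<'E'
from h import *
s=r.read_state(); print(s['time'],s['ee_pos'],s['eef_rot'],s['ft_force'],s['width'],abs(s['joint_vel']).max())
c=snap('scene','s16');w=snap('wrist','w16');t=snap('top','t16')
a=c['img'][:,:,::-1];b=w['img'][:,:,::-1]
R=lambda im,x,y,w,h,W,H:cv2.resize(im[y:y+h,x:x+w],(W,H),interpolation=cv2.INTER_CUBIC)
cv2.imwrite('pics/c16.png',np.hstack([R(a,320,160,120,110,436,400),R(b,230,150,110,120,366,400)]))
# bystanders: static-image change in scene vs start
for n,(x0,y0,x1,y1) in dict(bottles=(200,165,315,245),mouse=(175,235,215,270),tools_case=(430,175,505,250),rack=(280,280,332,332)).items():
    print(n,cv2.absdiff(ld('scene0')['img'],ld('s16')['img'])[y0:y1,x0:x1].mean().round(1))
E
```

```text
41.675 [ 0.50616747 -0.24051419  0.01920356] [ 9.47390114e-01 -3.20081032e-01  1.32961088e-04  2.95708001e-04] [-3.51154652 -2.2465197   5.23947129] 0.03369523386603691 0.010509610931086707
bottles 4.6
mouse 4.6
tools_case 2.7
rack 3.5
```

View pics/c16.png

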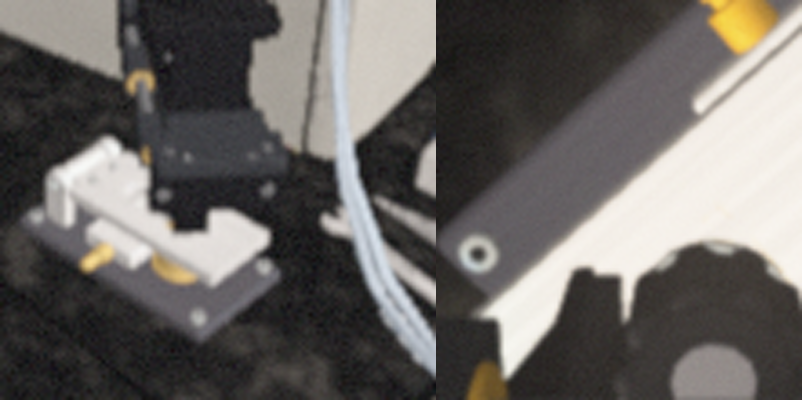

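The cover lies flat and the gripper is closed on the knob with the lobes between the pads. The gripper turned 1.65 rad, so the turn should be about −5.88. The bystander areas match the start image to within noise, so I'm handing in.

```bash
python3 -c "
from bench import r
print(r.close_job())"
```

```text
the job is handed in; nothing more can be done
None
```

I handed the job in at about 42 s of the 70 s limit, with the gripper still closed on the knob; the hand-in reports no verdict. The filter is plugged into the nest and the cover is folded shut. I turned the screw back about 1.75 rad until it dropped into the thread, then about 6.9 rad forward.

**Last checks**
- **Turn:** the pointer read about +1.0 rad after the drop and −4.23 rad before the last stroke, against an expected −4.25. After that stroke I expect about −5.88 rad, near the middle of the allowed range. That last figure comes from the gripper's rotation, not from a fresh pointer reading. All turn values also assume the pointer faces the free edge at zero; the text doesn't say so, but the first reading of −0.73 fitted the stated start range.
- **Height:** the camera estimate before the last stroke was about −8 mm, so it should end near −9.7 mm. The camera is only good to about 2 mm there. The drop itself showed as 3–7 mm depending on the view (4–5 mm expected).
- **Grip and cover:** the gripper is closed on the knob at 33.7 mm with the grip set to 12 N, and it presses down with about 5 N. The cover looks flat, and the filter's stem was visible through its hole after closing.
- **Bystanders:** the checked areas of the scene image matched the start picture to within noise.

**What disagreed or went wrong**
- **Finger length:** the real finger tips end about 36 mm above the reported TCP. My first grasp closed above the disc because of this, and I corrected every height afterwards.
- **Boss contact:** opening the jaws at the nest pressed a finger back against the boss with about 8 N. I turned the gripper clear before lifting.
- **Cover push:** my first push landed on the cover's end face with about 20 N, and I redid it from lower down. Pressing the cover shut peaked near 30 N.

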